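# Swap a worn sprocket for a new splined set

### The arm

A 7-joint arm with a two-finger parallel gripper is mounted at the origin on the work surface. World frame = base frame: x ahead of the robot, y to its left, z up, the work surface at z = 0. Lengths are in m, angles in rad, forces in N, time in s.
With the tool pointing down it reaches from about 0.4 to 0.85 m from the base axis. Payload 4.5 kg.
Tool frame: the origin (TCP) lies at the very end of the fingers, on their centre line; the grasp point (between the pads) lies 19 mm behind it; z points along the fingers, y is the line along which they close (so a half turn about z gives the same grasp; the last joint's range is limited). The gripper opens to 88 mm and grips with 3 to 60 N. Pads are 18 mm wide; open, the fingers measure 123 mm over their backs; the gripper's body (75 mm by 187 mm) begins 45 mm behind the grasp point.
Start: joints at [-1.287, 0.689, -0.195, 1.565, 0.157, 0.902, -0.215], TCP at [0.154, 0.606, 0.239] pointing down, gripper open.
Joint ranges: [-3.01, 3.01], [-0.46, 2.08], [-1.47, 1.51], [0.13, 2.56], [-1, 4.14], [0.04, 2.09], [-2.66, 2.66]. Speed limits (rad/s): [2.57, 2.57, 3.14, 3.14, 3.14, 3.14, 3.14].

### API

Orientations are given as a unit quaternion [x, y, z, w].
In Python, from plant import r gives the robot as it stands. The module is installed in compiled form; this text tells all that it offers.
- The arm moves only by the tool step_arm, never from a script. Its argument "increments" is a list of rows, each a list of 2 entries, a list of its own where there are three numbers: the shift along the world's x, y, z in cm, then the turn, a rotation vector about the world's x, y, z in degrees. A call has exactly 10 rows; each row shifts and turns the commanded pose from where the row before left it; what a row does not reach is not made up. A row lasts 1/10 s, in which the tool goes at most 50 mm and 8.59 degrees, less where a joint would pass 70% of its speed; a pose out of reach is approached as far as the arm can. A call is refused whole if a number of a shift passes 5 or a number of a turn 8.59, either way. A call with a gripper value outside its range is refused whole. "fingers" is the opening, from 0 (shut) to 1 (fully open), set as the call begins (left out, the last holds). The fingers move at their own pace and stop on an object; "grip_force" is the grip in N (left out, the last holds). Time passes only in rows, so rows that do not move let the fingers close, or fill a call up. It gives the time, the measured TCP pose, the force, the opening and the grip force at its end, in the units of the state.
- r.get_state(): the state, without advancing time (a new reading comes with each control period).
- r.snapshot(name): name is "scene" or "top" or "wrist"; returns (picture, depth): 400x640x3 uint8, red, green, blue; 400x640 float32, m along the optical axis (not along the pixel's ray), 0 where there is no reading.
- r.calibration(name): a dict with "fov_y" (degrees; the focal length in pixels is half the picture's height over the tangent of half this angle, whatever the lens; pixels are square), "cx", "cy" (the principal point, pixels), "R" (3x3) and "t" (3): a world point X has camera coordinates R X + t. Camera axes: x right, y down, z forward; pixel columns grow to the right and rows downward; lengths in m; the calibration is good to about 2 mm. A picture is of the moment at which its call begins: read the wrist's pose just before it. calibration takes no time and is no camera call; for the wrist camera it gives the pose at the moment of the call.
- r.finish_job(): hands the job in; it is judged then, once.
The state is a dict: "clock": time; "q": joint angles; "qd": joint speeds; "joint_torque": joint torques, N m; "tool_pos": TCP position; "eef_rot": TCP orientation; "contact_force": force on the tool from outside, world axes, zero at the start; "moment": the same for the moment, N m; "opening": opening from 0.0 (shut) to 1.0 (fully open); "finger_force": force on a finger pad.
Only numpy, scipy, OpenCV 4.12 (cv2) and the standard library are available. Lean on these libraries where they do the work, as an engineer would, in place of code of your own. Each camera call takes 0.05 s, during which the arm holds its last target. There are 200 camera calls.

### The job

Push the fixture's spindle-lock lever right over to locked, lever the rusty worn sprocket out of its spring catches with the pry bar, lift it off the hub and lay it flat in the grey scrap tray; stand the pry bar back in its green caddy. Slide every new splined part on the bench onto the hub, boss up, widest at the bottom (blue, brass, aluminium, red collar on top; some are missing), turning each so that its yellow-marked wide groove takes the hub's yellow wide spline and it goes fully home. With all of them on, push the lever fully back to released; leave the other things on the bench alone.

Things in the scene. Friction and masses are not known exactly. Their poses are not given: they have to be found in the camera images.
- hub: grey fixture plate, fixed, 130 (x) by 235 mm (y, -100 to +135), 20 mm thick. Origin on the bench on the hub axis, z up. Seat collar 60 mm across, top at 36 mm above the bench (the parts rest on it). Steel core 27 mm across; 4 splines 37 mm across end 90 mm above the bench: the wide one (16 mm, yellow stripe) at +x, 7 mm ones at +y, -x, -y. Bare pilot above, top at 102 mm, tapered over the last 8
- lock (a joint): red-knobbed spindle-lock lever, 80 mm long to the knob (26 mm ball), on a grey block (70 x 50 mm, 25 mm high) on the fixture plate. Its pivot is on the hub's +y side, 105 mm from the hub axis, 42 mm above the bench, axis along hub y. Value in rad: 0 leans 0.5 rad to hub -x (released), 0.5 upright, 1 leans 0.5 rad to hub +x, the yellow-stripe side (locked). Stays where left, 1 to 2 N
- hub_catch (a point): ball of one of two spring catches (balls 12 mm, 56 mm from the axis, 45 degrees either side of the hub's -y, centre 44.5 mm above the bench; orange housings 64 to 76 mm from the axis, up to 49 mm). The balls overlap the top of the worn sprocket's plate and hold its -y side down; two low stops keep its +y side. New parts clear them
- worn: rust-brown sprocket on the seat, axes along the hub's, 0.5 kg. Origin: centre of underside, z up. Plate 6 mm thick, 106 mm across; octagonal boss 58 mm across flats (flats face x, y, diagonals), top at 20 mm. Bore stripped to 47 mm: it passes the hub at any turn and tilts up to 0.25 rad. Freed, it stays tilted about 0.2 rad with its -y edge on the balls; lift it off by the boss
- worn_edge (a point): underside of the worn sprocket's plate at its -y edge, 50 mm from the axis. The pry bar's toe goes in the 16 mm gap below it, moving along hub +y between the catches, the toe tip to about 36 mm from the axis (collar at 30). Raising this edge about 16 mm, by tilting the bar on its heel and lifting (10 to 20 N), pops it over the catches
- pry: steel pry bar, red handle, upright in the caddy, 150 mm tall, 0.35 kg. Origin: underside of the foot below the shaft, z up the shaft. Foot 7 mm thick, 24 mm wide (x), from 16 mm behind (-y, heel) to 32 mm ahead (+y, toe; last 12 mm 20 mm wide, 6 mm high). Shaft 14 x 14 mm; handle from 85 to 150 mm height, 24 (x) by 22 mm (y). Axes along the caddy's
- caddy: green open holder, fixed, outside 50 (x) x 70 (y) x 45 mm high, walls and floor 6 mm. Origin: centre of its underside. The pry bar's foot stands on its floor, the shaft 8 mm towards -y of the centre; axes of bar and caddy agree
- tray: grey scrap tray, fixed, outside 165 x 165 x 28 mm high, walls and floor 5 mm. Origin: centre of its underside
- cog_large: new part, may be absent: blue large sprocket, 88 mm across the tooth tips. Origin: centre of underside, z up. Toothed plate 6 mm thick at the bottom; octagonal boss on it, 54 mm across flats (flats face x, y, diagonals), top at 20 mm. Splined bore with about 1.5 mm play on the hub. Fits only with its +x along the hub's +x (within 5 degrees); else it lies on the splines' ends, 54 mm above the seat. Each part stacks 20 mm
- cog_large_mark (a point): wide groove of cog_large, marked by a yellow bar, 23 mm along its +x from its axis, at its underside; it fits only the hub's wide spline
- cog_middle: new part, may be absent: brass middle sprocket, 76 mm across. Origin: centre of underside, z up. Toothed plate 6 mm thick at the bottom; octagonal boss on it, 54 mm across flats (flats face x, y, diagonals), top at 20 mm. Splined bore with about 1.5 mm play on the hub. Fits only with its +x along the hub's +x (within 5 degrees); else it lies on the splines' ends, 54 mm above the seat. Each part stacks 20 mm
- cog_middle_mark (a point): wide groove of cog_middle, marked by a yellow bar, 23 mm along its +x from its axis, at its underside; it fits only the hub's wide spline
- cog_small: new part, may be absent: bare aluminium small sprocket, 66 mm across. Origin: centre of underside, z up. Toothed plate 6 mm thick at the bottom; octagonal boss on it, 54 mm across flats (flats face x, y, diagonals), top at 20 mm. Splined bore with about 1.5 mm play on the hub. Fits only with its +x along the hub's +x (within 5 degrees); else it lies on the splines' ends, 54 mm above the seat. Each part stacks 20 mm
- cog_small_mark (a point): wide groove of cog_small, marked by a yellow bar, 23 mm along its +x from its axis, at its underside; it fits only the hub's wide spline
- collar: new part, may be absent: red splined collar without a toothed plate, 54 mm across. Origin: centre of underside, z up. An octagon, 54 mm across flats (flats face x, y, diagonals), top at 20 mm. Splined bore with about 1.5 mm play on the hub. Fits only with its +x along the hub's +x (within 5 degrees); else it lies on the splines' ends, 54 mm above the seat. Each part stacks 20 mm
- collar_mark (a point): wide groove of collar, marked by a yellow bar, 23 mm along its +x from its axis, at its underside; it fits only the hub's wide spline
- oil: yellow oil bottle, 56 mm across, 150 mm tall, not part of the job. Origin at the underside
- grease: blue grease can, 70 mm across, 70 mm tall, not part of the job. Origin at the underside
- wrench: wrench lying flat, not part of the job. Origin at the underside
- driver: screwdriver with orange handle, not part of the job. Origin at the underside
- carton: cardboard carton 80 x 110 x 50 mm, not part of the job. Origin at the underside
- wheel: spare wire wheel lying flat, 90 mm across, blue centre, not part of the job. Origin at the underside
- hammer: hammer lying flat, not part of the job. Origin at the underside
Things that resemble listed ones, but are neither listed nor needed, are in the scene too. Several things have the shape of the cog_small; the one meant has the colours described above.

How it is judged:
By the outcome, as a careful person would: the job done as asked, in the order asked, and still so for the second after the job is handed in, with the robot touching nothing.
Of cog_large, cog_middle, cog_small, collar only 2 to 3 are there at a start; the rules pass over those that are not, and their reading is None.
At some moment in a run one of cog_large, cog_middle, cog_small, collar may be knocked a few centimetres aside while the robot is not near it.
It also fails if it takes over 208 s, if anything falls off the work surface, if the arm or the gripper's body presses on something with over 40 N, if the wrist force passes 120 N, or if a joint passes its speed limit or range.

## Working session

There is one attempt and no reset: what is moved stays moved. The work goes in short steps, Python scripts to look and compute and a tool call to move; the robot and the scene stay as the last step left them, time stands still between calls to the robot, and variables do not carry over. Pictures are saved under pics/ and viewed, at most 16 in all, crops included, and the job is handed in when it is done.

Besides the shell and the picture viewer there is one more tool, called after "Request:" as name(argument=value, ...) on one line, values as JSON. step_arm: Moves the arm, as the interface text tells. Its arguments: {"type":"object","properties":{"increments":{"type":"array","items":{"type":"array"}},"fingers":{"type":"number"},"grip_force":{"type":"number"}},"required":["increments"]}

```bash
mkdir -p pics; cat > h.py <<'E'
import numpy as np, cv2
from plant import r
def snap(n,f=None):
    c=r.calibration(n); p,d=r.snapshot(n)
    c['f']=200/np.tan(np.radians(c['fov_y'])/2); c['R']=np.array(c['R']); c['t']=np.array(c['t'])
    if f: cv2.imwrite('pics/'+f+'.png',p[:,:,::-1])
    return p,d,c
def cloud(d,c):
    v,u=np.mgrid[:400,:640]
    P=np.stack([(u-c['cx'])/c['f']*d,(v-c['cy'])/c['f']*d,d],-1)
    return (P-c['t'])@c['R']
def ray(c,u,v,z):
    w=np.array([(u-c['cx'])/c['f'],(v-c['cy'])/c['f'],1])@c['R']; o=-c['R'].T@c['t']
    return o+w*(z-o[2])/w[2]
def proj(c,X):
    q=c['R']@np.array(X)+c['t']; return q[:2]/q[2]*c['f']+[c['cx'],c['cy']]
E
python3 - <<'E'
from h import *
for n in('scene','top'):
    p,d,c=snap(n,n+'0'); np.savez('/tmp/'+n,p=p,d=d,R=c['R'],t=c['t'],f=c['f'],cx=c['cx'],cy=c['cy'])
    print(n,c['fov_y'],c['cx'],c['cy'],-c['R'].T@c['t'],c['R'][2],(d==0).mean())
s=r.get_state();print(s)
E
```

```text
scene 50.67192958873284 309.28912155370796 194.99781916427594 [1.19161222 0.57631022 1.09035645] [-0.44951047 -0.43927454 -0.77780346] 0.00428125
top 53.51027297134949 319.7516323647996 199.4258509891541 [ 0.38759695 -0.03533242  1.48456718] [ 0.11396675  0.00325566 -0.99347923] 0.0039140625
{'clock': 0.1, 'q': array([-1.28722699,  0.68984896, -0.19453412,  1.56619881,  0.15729544,
        0.90254557, -0.21507084]), 'qd': array([ 1.51956843e-03, -1.63968076e-03,  4.74244037e-04, -3.75709552e-03,
       -2.75062799e-04, -8.27238886e-05,  8.78935224e-05]), 'joint_torque': array([-2.62001158e-03, -5.28501320e+01, -1.27137568e+00, -1.53837454e+01,
       -5.25856996e-02,  2.00088907e-03,  4.14890906e-05]), 'tool_pos': array([0.15438609, 0.60505697, 0.23803352]), 'eef_rot': array([ 1.24506477e-01,  9.92218469e-01, -8.03669806e-04, -4.27518855e-05]), 'contact_force': array([-0.36101017, -0.02181642, -0.72079968]), 'moment': array([ 0.05984789, -0.04636726,  0.01835793]), 'finger_force': 0.0, 'opening': 1.0014105354248852}
```

View pics/top0.png

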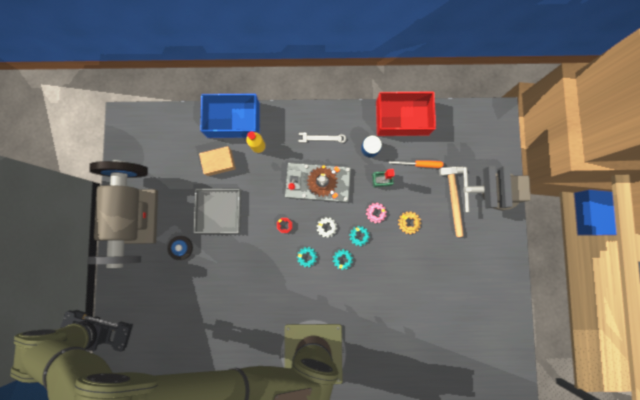

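View pics/scene0.png

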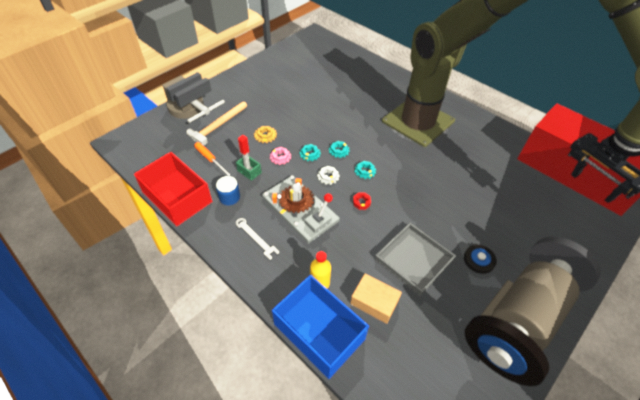

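Top view: hub fixture at (322,180) with the lever knob at (292,186), caddy/pry at (384,178), tray at (217,211), red collar (285,225), white cog (327,228), orange cog (409,222), pink and teal lookalikes. I'll measure sizes and magnify.

```bash
python3 - <<'E'
from h import *
z=np.load('/tmp/top.npz'); c=z; P=cloud(z['d'],z); p=z['p']
for n,(u,v) in dict(red=(285,225),white=(327,228),orange=(409,222),pink=(376,212),t1=(359,235),t2=(307,257),t3=(343,259),worn=(322,180)).items():
    m=np.zeros((400,640),bool); m[v-25:v+26,u-25:u+26]=1
    h=P[...,2]
    m&=(h>.003)&(h<.03 if n!='worn' else h<.2)
    k,l,st,_=cv2.connectedComponentsWithStats(m.astype('uint8'))
    uu,vv=np.meshgrid(range(640),range(400))
    i=l==(np.argmin([np.hypot(*(x-np.array([u,v]))) if j else 1e9 for j,x in enumerate(_)]))
    Q=P[i]; hsv=np.median(cv2.cvtColor(p,cv2.COLOR_RGB2HSV)[i],0)
    print(n,i.sum(),Q.min(0).round(3),Q.max(0).round(3),((Q.min(0)+Q.max(0))/2).round(3),np.median(p[i],0),hsv)
cv2.imwrite('pics/topc.png',cv2.resize(p[150:280,265:425,::-1],None,fx=5,fy=4.6,interpolation=cv2.INTER_CUBIC)[:600])
E
```

```text
red 1 [0.463 0.096 0.004] [0.463 0.096 0.004] [0.463 0.096 0.004] [103. 103. 102.] [ 30.   2. 103.]
white 249 [ 0.402 -0.097  0.003] [ 0.506 -0.015  0.028] [ 0.454 -0.056  0.015] [226. 227. 211.] [ 34.   9. 227.]
orange 343 [ 0.421 -0.414  0.003] [ 0.511 -0.32   0.029] [ 0.466 -0.367  0.016] [231. 186.  96.] [ 20. 149. 231.]
pink 1 [ 0.512 -0.241  0.003] [ 0.512 -0.241  0.003] [ 0.512 -0.241  0.003] [81. 82. 81.] [60.  3. 82.]
t1 293 [ 0.367 -0.22   0.003] [ 0.475 -0.123  0.029] [ 0.421 -0.172  0.016] [ 73. 184. 167.] [ 88. 145. 184.]
t2 260 [ 0.304 -0.014  0.003] [0.399 0.071 0.029] [0.351 0.028 0.016] [ 69.  192.5 178. ] [ 88.  158.5 192.5]
t3 307 [ 0.274 -0.206  0.003] [ 0.379 -0.066  0.029] [ 0.326 -0.136  0.016] [ 72. 179. 167.] [ 88. 142. 179.]
worn 1971 [ 0.535 -0.135  0.003] [0.728 0.055 0.108] [ 0.631 -0.04   0.056] [147. 140. 128.] [ 30.  13. 148.]
```

View pics/topc.png

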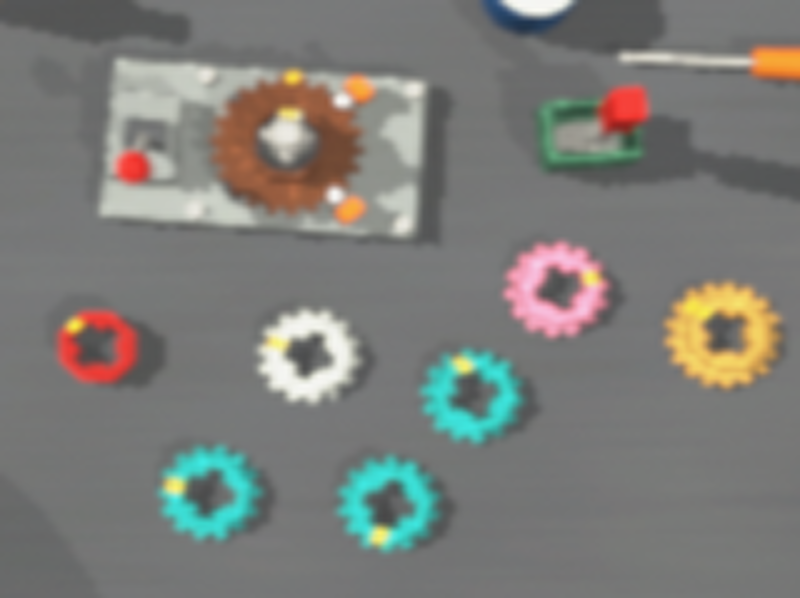

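Crop: hub's yellow spline faces up (≈world +x), plate turned a few degrees; brass (720,335), white/aluminium (308,355), and red collar (98,345) are the candidates; pink and teal are lookalikes. Coarse positions next, and moving over.

```bash
python3 - <<'E'
from h import *
z=np.load('/tmp/top.npz')
def t(n,x,y,h): print(n,ray(z,265+x/5-.4,150+y/4.6-.4,h).round(3))
t('pilot',288,138,.1);t('knob',133,167,.112);t('handle',627,107,.156)
t('caddy1',543,105,.045);t('caddy2',545,165,.045);t('caddy3',640,155,.045)
t('pl',115,60,.02);t('pl',427,82,.02);t('pl',412,238,.02);t('pl',100,213,.02)
t('red',98,347,.02);t('white',308,355,.02);t('brass',722,335,.02)
E
```

```text
pilot [ 0.617 -0.04   0.1  ]
knob [0.594 0.069 0.112]
handle [ 0.628 -0.27   0.156]
caddy1 [ 0.651 -0.228  0.045]
caddy2 [ 0.602 -0.228  0.045]
caddy3 [ 0.609 -0.298  0.045]
pl [0.696 0.089 0.02 ]
pl [ 0.675 -0.145  0.02 ]
pl [ 0.547 -0.132  0.02 ]
pl [0.57 0.1  0.02]
red [0.462 0.102 0.02 ]
white [ 0.454 -0.053  0.02 ]
brass [ 0.467 -0.359  0.02 ]
```

Request:
step_arm(increments=[[[3, -4.5, 1.5], [0, 0, 1]], [[3, -4.5, 1.5], [0, 0, 1]], [[3, -4.5, 1.5], [0, 0, 1]], [[3, -4.5, 1.5], [0, 0, 1]], [[3, -4.5, 1.5], [0, 0, 1]], [[3, -4.5, 1.5], [0, 0, 1]], [[3, -4.5, 1.5], [0, 0, 1]], [[3, -4.5, 1.5], [0, 0, 1]], [[3, -4.5, 1], [0, 0, 1]], [[3, -4.5, 0], [0, 0, 0]]])

```text
clock: 1.1
tool_pos: [0.4245, 0.201, 0.3559]
eef_rot: [0.046, 0.999, 0.001, 0.001]
contact_force: [0.0, 0.2, -0.2]
opening: 1.002
finger_force: 0.0
```

Request:
step_arm(increments=[[[2, -4, 0.5], [0, 0, 0]], [[2, -4, 0.5], [0, 0, 0]], [[2, -4, 0.5], [0, 0, 0]], [[2, -4, 0.5], [0, 0, 0]], [[2, -4, 0.5], [0, 0, 0]], [[2, -2, 0.5], [0, 0, 0]], [[0, 0, 0], [0, 0, 0]], [[0, 0, 0], [0, 0, 0]], [[0, 0, 0], [0, 0, 0]], [[0, 0, 0], [0, 0, 0]]], fingers=0)

```text
clock: 2.1
tool_pos: [0.5425, -0.016, 0.3846]
eef_rot: [0.045, 0.999, 0.0, -0.0]
contact_force: [-0.5, -0.2, 0.1]
opening: 0.113
finger_force: 0.0
```

```bash
python3 - <<'E'
from h import *
p,d,c=snap('wrist','w1'); np.savez('/tmp/w1',p=p,d=d,R=c['R'],t=c['t'],f=c['f'],cx=c['cx'],cy=c['cy'])
s=r.get_state();print(s['tool_pos'],s['eef_rot'],-c['R'].T@c['t'],c['R'],c['f'])
E
```

```text
[ 0.54267371 -0.01623885  0.38471424] [ 4.51408227e-02  9.98980569e-01  2.17304378e-04 -2.86350802e-04] [ 0.46119765 -0.00761122  0.53095333] [[ 8.96668797e-02  9.95971723e-01  4.20770014e-04]
 [ 9.45492588e-01 -8.52550429e-02  3.14285449e-01]
 [ 3.13055293e-01 -2.77831606e-02 -9.49328436e-01]] 328.4529443520445
```

View pics/w1.png

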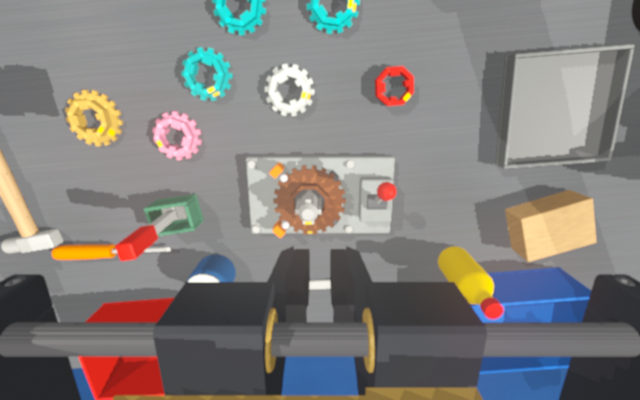

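Wrist view: hub at (309,203), knob (387,191), caddy (172,213) with red handle (137,240), tray (572,105), brass (94,118), white/aluminium (290,90), red collar (396,86), each with its yellow mark visible.

```bash
python3 - <<'E'
from h import *
z=np.load('/tmp/w1.npz'); p=z['p']; P=cloud(z['d'],z); H=P[...,2]; hsv=cv2.cvtColor(p,cv2.COLOR_RGB2HSV).astype(int)
def box(u0,u1,v0,v1):
    m=np.zeros((400,640),bool); m[v0:v1,u0:u1]=1; return m
def rect(n,m):
    q=(P[m][:,:2]*1000).astype('float32'); R=cv2.minAreaRect(q); print(n,np.round(R[0],1),np.round(R[1],1),round(R[2],2),m.sum())
rect('plate',box(235,405,145,245)&(H>.014)&(H<.026))
rect('worntop',box(265,355,155,240)&(H>.051)&(H<.06))
rect('caddy',box(140,205,190,240)&(H>.038)&(H<.05)&(hsv[...,0]>35)&(hsv[...,0]<95)&(hsv[...,1]>60))
rect('tray',box(490,640,40,175)&(H>.022)&(H<.034))
red=(hsv[...,1]>150)&((hsv[...,0]<8)|(hsv[...,0]>172))
m=red&box(110,165,220,265); rect('handletop',m&(H>.15)); print('h all',P[m].min(0),P[m].max(0))
m=red&box(370,405,175,205); v,u=np.nonzero(m); print('knob px',u.mean(),v.mean(),ray(z,u.mean(),v.mean(),.112))
ye=(hsv[...,0]>22)&(hsv[...,0]<34)&(hsv[...,1]>150)&(hsv[...,2]>150)
for n,b in dict(brass=box(60,130,85,150),white=box(258,322,58,122),red=box(370,420,60,112)).items():
    m=b&(H>.0155)&(H<.027); rect(n,m)
    v,u=np.nonzero(b&(H>.003)); (cx,cy),rad=cv2.minEnclosingCircle(np.c_[u,v].astype('float32')); print(' circ',ray(z,cx,cy,.008),rad*ray(z,cx,cy,.008)[2]); 
    v,u=np.nonzero(b&ye); 
    if len(u):
        k=ray(z,u.mean(),v.mean(),.02); c0=np.array(cv2.minAreaRect((P[m][:,:2]).astype('float32'))[0]); print(' mark',len(u),k,'ang',np.degrees(np.arctan2(*(k[:2]-c0)[::-1])),np.hypot(*(k[:2]-c0)))
    print(' col',np.median(p[b&(H>.012)],0))
v,u=np.nonzero(ye&box(295,325,180,240)); print('hubmarks',[ (a,b) for a,b in zip(u,v)][:20])
E
```

```text
plate [622. -21.] [235.1 130.3] 85.05 5456
worntop [619.4 -50.7] [ 82.1 106.8] 82.35 436
caddy [ 629.4 -261.5] [49.1 69.2] 3.91 456
tray [517.9 352. ] [167.2 165.3] 89.29 2150
handletop [ 554.7 -141. ] [ 27.6 324.7] 30.16 326
h all [ 0.46119765 -0.2825065   0.09553223] [ 0.64088142 -0.00761122  0.53095333]
knob px 386.4918032786885 191.12295081967213 [0.59317146 0.07021378 0.112     ]
brass [ 467.8 -360.6] [55.8 53.9] 89.28 733
 circ [ 0.46270189 -0.35747246  0.008     ] 0.31962557983398465
 mark 103 [ 0.48746133 -0.33663944  0.02      ] ang 50.57423174729591 0.031014967092599037
 col [255. 217. 110.]
white [453.9 -52.9] [53.9 53.9] 23.77 663
 circ [ 0.46045645 -0.05901597  0.008     ] 0.2842241210937502
 mark 13 [ 0.46299874 -0.02835235  0.02      ] ang 69.70711595669006 0.026165709364619278
 col [255. 255. 252.]
red [462.2 103.6] [53.8 53.9] 0.05 695
 circ [0.46205772 0.10870448 0.008     ] 0.22978684997558615
 mark 34 [0.47831696 0.12061353 0.02      ] ang 46.640767554972186 0.023462322599512787
 col [251.  66.  52.]
hubmarks [(np.int64(306), np.int64(223)), (np.int64(307), np.int64(223)), (np.int64(308), np.int64(223)), (np.int64(309), np.int64(223)), (np.int64(310), np.int64(223)), (np.int64(306), np.int64(224)), (np.int64(309), np.int64(231)), (np.int64(310), np.int64(231)), (np.int64(308), np.int64(232)), (np.int64(309), np.int64(232)), (np.int64(310), np.int64(232)), (np.int64(311), np.int64(232))]
```

Request:
step_arm(increments=[[[1.5, 4.5, -4], [0, 0, 0]], [[0, 4.3, -4], [0, 0, 0]], [[0, 0, -5], [0, 0, 0]], [[0, 0, -5], [0, 0, 0]], [[0, 0, -5], [0, 0, 0]], [[0, 0, -4], [0, 0, 0]], [[0, 0, -2], [0, 0, 0]], [[1.5, -0.13, 0], [0, 0, 0]], [[0.8, -0.07, 0], [0, 0, 0]], [[0.8, -0.07, 0], [0, 0, 0]]])

```text
clock: 3.15
tool_pos: [0.5865, 0.0531, 0.1089]
eef_rot: [0.046, 0.999, 0.0, -0.0]
contact_force: [-1.8, -0.0, 1.5]
opening: 0.008
finger_force: 0.7
```

Request:
step_arm(increments=[[[0.8, -0.07, 0], [0, 0, 0]], [[0.8, -0.07, 0], [0, 0, 0]], [[0.8, -0.07, 0], [0, 0, 0]], [[0.8, -0.07, 0], [0, 0, 0]], [[0.6, -0.05, 0], [0, 0, 0]], [[0.5, -0.04, 0], [0, 0, 0]], [[0.4, -0.03, 0], [0, 0, 0]], [[0.3, -0.03, 0], [0, 0, 0]], [[0.2, -0.02, 0], [0, 0, 0]], [[0, 0, 0], [0, 0, 0]]])

```text
clock: 4.15
tool_pos: [0.6386, 0.048, 0.1084]
eef_rot: [0.046, 0.999, 0.0, 0.0]
contact_force: [0.5, -0.1, -0.5]
opening: 0.007
finger_force: 0.2
```

```bash
python3 - <<'E'
from h import *
p,d,c=snap('scene'); cv2.imwrite('pics/s2.png',cv2.resize(p[150:260,240:380,::-1],None,fx=5,fy=5,interpolation=cv2.INTER_CUBIC))
E
```

```text
(no output)
```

View pics/s2.png

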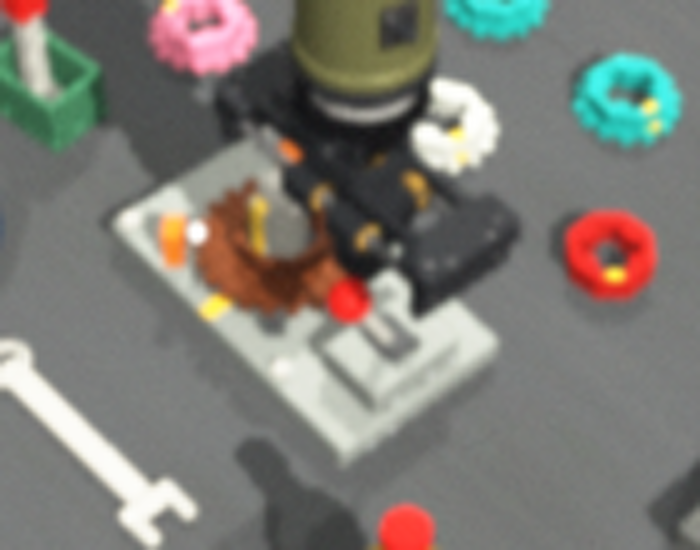

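Crop: the knob (348,299) has been moved past upright, ahead of the fingers. I'll re-centre in y and push on to the stop.

Request:
step_arm(increments=[[[-1.2, 0.1, 0], [0, 0, 0]], [[0.1, 1.7, -0.4], [0, 0, 0]], [[0.8, -0.07, 0], [0, 0, 0]], [[0.4, -0.03, 0], [0, 0, 0]], [[0.2, -0.02, 0], [0, 0, 0]], [[0.2, -0.02, 0], [0, 0, 0]], [[0.2, -0.02, 0], [0, 0, 0]], [[0.2, -0.02, 0], [0, 0, 0]], [[0, 0, 0], [0, 0, 0]], [[0, 0, 0], [0, 0, 0]]])

```text
clock: 5.2
tool_pos: [0.6458, 0.064, 0.1041]
eef_rot: [0.046, 0.999, -0.0, -0.002]
contact_force: [-4.6, -0.7, 2.1]
opening: 0.006
finger_force: 2.7
```

```bash
cat >> h.py <<'E'
def knob(c,p):
    h=cv2.cvtColor(p,cv2.COLOR_RGB2HSV).astype(int); u,v=proj(c,[.63,.066,.115]); u,v=int(u),int(v)
    m=np.zeros((400,640),bool); m[v-30:v+30,u-30:u+30]=1
    m&=(h[...,1]>150)&((h[...,0]<8)|(h[...,0]>172)); y,x=np.nonzero(m); k=ray(c,x.mean(),y.mean(),.115)
    R=np.array([[.9963,-.0863],[.0863,.9963]]); print('knob',m.sum(),k,'hub',R@(k[:2]-[.6205,-.0384]))
E
python3 - <<'E'
from h import *
p,d,c=snap('scene'); knob(c,p)
E
```

```text
knob 74 [0.67039802 0.06021116 0.115     ] hub [0.04120326 0.10255249]
```

Request:
step_arm(increments=[[[0.3, -0.03, 0], [0, 0, 0]], [[0.1, -0.01, 0], [0, 0, 0]], [[-1.5, 0.1, 0], [0, 0, 0]], [[0, 0, 4], [0, 0, 0]], [[0, 0, 5], [0, 0, 0]], [[0, -3, 4], [0, 0, 2]], [[0, -4, 0], [0, 0, 2]], [[0, -4, 0], [0, 0, 2]], [[0, -4, 0], [0, 0, 2]], [[0, -4, 0], [0, 0, 1]]])

```text
clock: 6.25
tool_pos: [0.6376, -0.1275, 0.2353]
eef_rot: [-0.033, 0.999, -0.001, 0.002]
contact_force: [0.6, 0.2, 0.5]
opening: 0.003
finger_force: 0.0
```

Request:
step_arm(increments=[[[0, -4, 0], [0, 0, 0]], [[0, -4, 0], [0, 0, 0]], [[0, -3, 0], [0, 0, 0]], [[0, -2, 0], [0, 0, 0]], [[0, -1, 0], [0, 0, 0]], [[0, 0, 0], [0, 0, 0]], [[0, 0, 0], [0, 0, 0]], [[0, 0, 0], [0, 0, 0]], [[0, 0, 0], [0, 0, 0]], [[0, 0, 0], [0, 0, 0]]], fingers=1)

```text
clock: 7.25
tool_pos: [0.6367, -0.2641, 0.2346]
eef_rot: [-0.033, 0.999, 0.0, 0.0]
contact_force: [0.1, 0.1, -0.6]
opening: 0.887
finger_force: 0.0
```

```bash
python3 - <<'E'
from h import *
p,d,c=snap('scene'); knob(c,p)
p,d,c=snap('wrist','w3');s=r.get_state();print(s['tool_pos'],s['eef_rot'])
P=cloud(d,c);H=P[...,2];h=cv2.cvtColor(p,cv2.COLOR_RGB2HSV).astype(int)
m=(h[...,1]>120)&((h[...,0]<8)|(h[...,0]>172))&(abs(P[...,0]-.63)<.04)&(abs(P[...,1]+.27)<.04)&(H>.14)&(H<.17)
print(m.sum(),cv2.minAreaRect((P[m][:,:2]*1000).astype('float32')),np.median(H[m]))
g=(h[...,0]>35)&(h[...,0]<95)&(h[...,1]>60)&(H>.036)&(H<.054)&(abs(P[...,0]-.63)<.06)&(abs(P[...,1]+.26)<.06)
print(g.sum(),cv2.minAreaRect((P[g][:,:2]*1000).astype('float32')))
E
```

```text
knob 66 [0.67077473 0.06159927 0.115     ] hub [0.04145878 0.10396798]
[ 0.63649914 -0.26461815  0.23450647] [-3.25376170e-02  9.99470508e-01  8.77695290e-05  6.06181281e-06]
1048 ((629.9139404296875, -270.915283203125), (23.843013763427734, 21.30413818359375), 3.462956666946411) 0.15595248638881437
968 ((629.4461669921875, -262.6826171875), (49.24217987060547, 68.89714050292969), 3.896318197250366)
```

Request:
step_arm(increments=[[[-0.66, -0.6, 0], [0, 0, 0]], [[0, 0, -4], [0, 0, 0]], [[0, 0, -4], [0, 0, 0]], [[0, 0, -3], [0, 0, 0]], [[0, 0, -1.2], [0, 0, 0]], [[0, 0, 0], [0, 0, 0]], [[0, 0, 0], [0, 0, 0]], [[0, 0, 0], [0, 0, 0]], [[0, 0, 0], [0, 0, 0]], [[0, 0, 0], [0, 0, 0]]])

```text
clock: 8.35
tool_pos: [0.6304, -0.2713, 0.1136]
eef_rot: [-0.032, 0.999, -0.0, 0.001]
contact_force: [0.2, -0.7, -0.5]
opening: 0.996
finger_force: 0.0
```

Request:
step_arm(increments=[[[0, 0, 0], [0, 0, 0]], [[0, 0, 0], [0, 0, 0]], [[0, 0, 0], [0, 0, 0]], [[0, 0, 0], [0, 0, 0]], [[0, 0, 0], [0, 0, 0]], [[0, 0, 0], [0, 0, 0]], [[0, 0, 0], [0, 0, 0]], [[0, 0, 0], [0, 0, 0]], [[0, 0, 0], [0, 0, 0]], [[0, 0, 0], [0, 0, 0]]], fingers=0, grip_force=55)

```text
clock: 9.35
tool_pos: [0.6297, -0.2712, 0.1124]
eef_rot: [-0.032, 0.999, -0.0, -0.0]
contact_force: [0.1, -0.5, -0.7]
opening: 0.243
finger_force: 55.0
```

Request:
step_arm(increments=[[[0, 0, 2], [0, 0, 0]], [[0, 0, 2.5], [0, 0, 0]], [[0, 0, 2], [0, 0, 0]], [[0, 2, 0], [0, 0, -2]], [[-0.4, 3, 0], [0, 0, -2]], [[-0.4, 3, 0], [0, 0, -2]], [[-0.5, 3, 0], [0, 0, -2]], [[-0.5, 2, 0], [0, 0, -0.75]], [[0, 0, 0], [0, 0, 0]], [[0, 0, 0], [0, 0, 0]]])

```text
clock: 10.35
tool_pos: [0.6115, -0.1412, 0.1771]
eef_rot: [0.044, 0.999, -0.0, -0.0]
contact_force: [0.1, -0.5, -2.8]
opening: 0.249
finger_force: 55.0
```

```bash
python3 - <<'E'
from h import *
s=r.get_state();print(s['tool_pos'],s['eef_rot'])
p,d,c=snap('wrist'); cv2.imwrite('pics/w4.png',p[:,:,::-1])
np.savez('/tmp/w4',p=p,d=d,R=c['R'],t=c['t'],f=c['f'],cx=c['cx'],cy=c['cy'])
E
```

```text
[ 0.6114671  -0.14123599  0.17709776] [ 4.35709577e-02  9.99050177e-01 -2.74471350e-04 -4.89291064e-04]
```

View pics/w4.png

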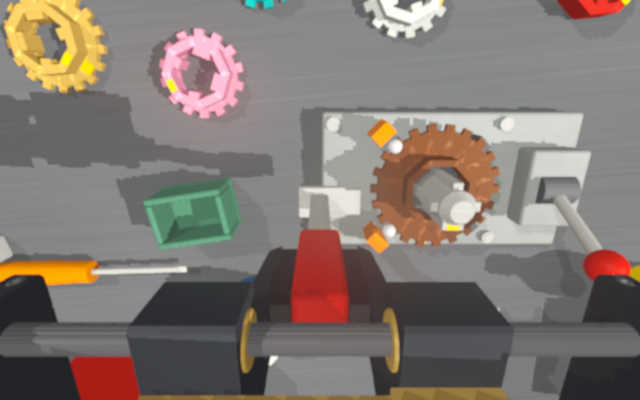

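Wrist view: bar held with foot toward the sprocket (foot at 330,200; catches at (395,146), (389,231)), lever leaning to the yellow side (knob 607,265). Lowering and inserting the toe.

Request:
step_arm(increments=[[[0, 0, -2.5], [0, 0, 0]], [[0, 0, -1.5], [0, 0, 0]], [[0, 0, -0.8], [0, 0, 0]], [[0, 0, 0], [0, 0, 0]], [[0.05, 0.6, 0], [0, 0, 0]], [[0.05, 0.6, 0], [0, 0, 0]], [[0.05, 0.6, 0], [0, 0, 0]], [[0.05, 0.6, 0], [0, 0, 0]], [[0.05, 0.5, 0], [0, 0, 0]], [[0, 0, 0], [0, 0, 0]]])

```text
clock: 11.4
tool_pos: [0.6146, -0.1105, 0.1296]
eef_rot: [0.043, 0.999, 0.001, 0.0]
contact_force: [0.1, 0.6, -3.8]
opening: 0.241
finger_force: 55.0
```

Request:
step_arm(increments=[[[0.05, 0.4, 0], [0, 0, 0]], [[0, 0.2, 0], [0, 0, 0]], [[0, 0, 0], [0, 0, 0]], [[0, 0, 0], [0, 0, 0]], [[0, 0, 0], [0, 0, 0]], [[0, 0, 0], [0, 0, 0]], [[0, 0, 0], [0, 0, 0]], [[0, 0, 0], [0, 0, 0]], [[0, 0, 0], [0, 0, 0]], [[0, 0, 0], [0, 0, 0]]])

```text
clock: 12.4
tool_pos: [0.6148, -0.1061, 0.1294]
eef_rot: [0.044, 0.999, 0.0, -0.0]
contact_force: [-0.3, 0.9, -3.8]
opening: 0.245
finger_force: 55.0
```

Request:
step_arm(increments=[[[-0.04, -0.46, 0.05], [2.49, -0.22, 0]], [[-0.04, -0.46, 0.05], [2.49, -0.22, 0]], [[-0.04, -0.46, 0.01], [2.49, -0.22, 0]], [[-0.04, -0.46, 0.01], [2.49, -0.22, 0]], [[-0.04, -0.46, -0.03], [2.49, -0.22, 0]], [[-0.04, -0.46, -0.03], [2.49, -0.22, 0]], [[-0.04, -0.45, -0.06], [2.49, -0.22, 0]], [[-0.04, -0.45, -0.06], [2.49, -0.22, 0]], [[0, 0, 0], [0, 0, 0]], [[0, 0, 0], [0, 0, 0]]])

```text
clock: 13.4
tool_pos: [0.6117, -0.1433, 0.1288]
eef_rot: [0.044, 0.984, 0.173, 0.008]
contact_force: [-0.1, -0.0, -3.0]
opening: 0.241
finger_force: 55.0
```

Request:
step_arm(increments=[[[0, 0, 0.2], [0, 0, 0]], [[0, 0, 0.2], [0, 0, 0]], [[0, 0, 0], [0, 0, 0]], [[0, 0, 0], [0, 0, 0]], [[0, 0, 0], [0, 0, 0]], [[0, 0, 0], [0, 0, 0]], [[0, 0, 0], [0, 0, 0]], [[0, 0, 0], [0, 0, 0]], [[0, 0, 0], [0, 0, 0]], [[0, 0, 0], [0, 0, 0]]])

```text
clock: 14.4
tool_pos: [0.6115, -0.1427, 0.1328]
eef_rot: [0.043, 0.984, 0.174, 0.008]
contact_force: [-0.1, 1.0, -5.7]
opening: 0.242
finger_force: 55.0
```

```bash
python3 - <<'E'
from h import *
print(r.get_state()['moment'])
p,d,c=snap('wrist'); cv2.imwrite('pics/w5.png',p[:,:,::-1])
E
```

```text
[-0.78356524  0.04368049 -0.00283734]
```

View pics/w5.png

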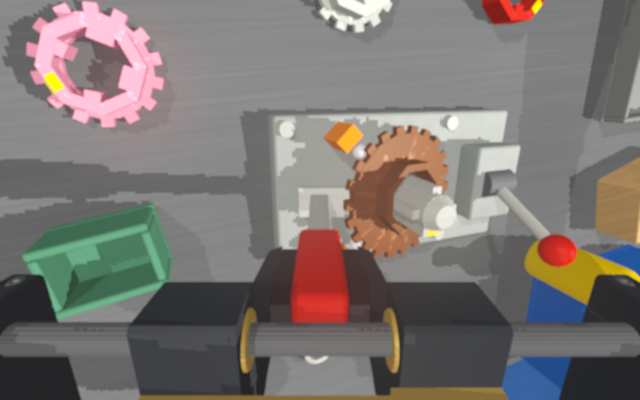

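Wrist view: toe is under the plate at (347,210), plate still under the ball at (360,153). Lifting on.

Request:
step_arm(increments=[[[0, 0, 0.2], [0, 0, 0]], [[0, 0, 0.2], [0, 0, 0]], [[0, 0, 0.2], [0, 0, 0]], [[0, 0, 0.2], [0, 0, 0]], [[0, 0, 0], [0, 0, 0]], [[0, 0, 0], [0, 0, 0]], [[0, 0, 0], [0, 0, 0]], [[0, 0, 0], [0, 0, 0]], [[0, 0, 0], [0, 0, 0]], [[0, 0, 0], [0, 0, 0]]])

```text
clock: 15.45
tool_pos: [0.6116, -0.1431, 0.1408]
eef_rot: [0.044, 0.984, 0.173, 0.008]
contact_force: [0.4, -2.2, -5.9]
opening: 0.245
finger_force: 55.0
```

Request:
step_arm(increments=[[[0, 0, 0.2], [0, 0, 0]], [[0, 0, 0.2], [0, 0, 0]], [[0, 0, 0.2], [0, 0, 0]], [[0, 0, 0.2], [0, 0, 0]], [[0, 0, 0], [0, 0, 0]], [[0, 0, 0], [0, 0, 0]], [[0, 0, 0], [0, 0, 0]], [[0, 0, 0], [0, 0, 0]], [[0, 0, 0], [0, 0, 0]], [[0, 0, 0], [0, 0, 0]]])

```text
clock: 16.45
tool_pos: [0.6116, -0.1432, 0.1488]
eef_rot: [0.044, 0.984, 0.173, 0.008]
contact_force: [-0.4, -4.8, -8.1]
opening: 0.246
finger_force: 55.0
```

```bash
cat >> h.py <<'E'
def wornh():
    p,d,c=snap('wrist'); P=cloud(d,c); h=cv2.cvtColor(p,cv2.COLOR_RGB2HSV).astype(int)
    m=(h[...,0]<14)&(h[...,1]>90)&(h[...,2]<225)
    R=np.array([[.9963,-.0863],[.0863,.9963]]); q=(P[...,:2]-[.6205,-.0384])@R.T
    for a in range(-60,61,10):
        k=m&(abs(q[...,1]-a/1e3)<.004)&(abs(q[...,0])<.045)&(P[...,2]>.025)&(P[...,2]<.09)
        if k.sum()>3: print(a,k.sum(),(np.percentile(P[k][:,2],[10,50,90])*1000).round(1))
    return p,d,c
E
python3 - <<'E'
from h import *
p,d,c=wornh(); cv2.imwrite('pics/w6.png',p[100:280,250:550,::-1].repeat(2,0).repeat(2,1))
E
```

```text
-60 15 [28.6 37.6 63.6]
-50 515 [69.6 73.6 75.3]
-40 706 [68.1 70.6 72.2]
-30 869 [65.6 67.3 69.8]
-20 881 [61.9 66.8 78.3]
-10 472 [57.8 62.8 74.1]
0 278 [53.4 55.5 70.2]
10 217 [49.  51.3 65.6]
20 227 [45.  47.5 61.7]
30 137 [40.4 41.9 58.1]
40 73 [36.3 38.  39.3]
50 10 [34.2 34.6 35.2]
```

View pics/w6.png

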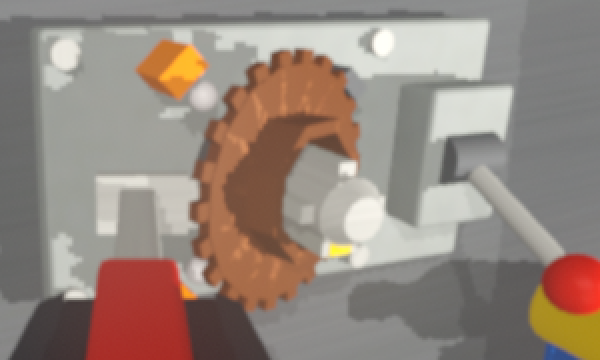

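Crop: sprocket is popped, its -y edge tilted well above the balls (203,95). Withdraw and return the bar.

Request:
step_arm(increments=[[[0, 0, -0.5], [0, 0, 0]], [[0, 0, -0.5], [0, 0, 0]], [[-0.05, -0.6, -0.2], [0, 0, 0]], [[-0.08, -0.8, 0], [0, 0, 0]], [[-0.08, -0.9, 0], [0, 0, 0]], [[-0.1, -1.2, 0], [0, 0, 0]], [[-0.1, -1.5, 0], [0, 0, 0]], [[-0.1, -2, 1], [-4.98, 0.43, 0]], [[0, -2, 3], [-4.98, 0.43, 0]], [[0, -2, 2], [-4.98, 0.43, 0]]])

```text
clock: 17.5
tool_pos: [0.607, -0.2551, 0.1989]
eef_rot: [0.045, 0.998, 0.042, 0.003]
contact_force: [0.6, 0.6, -3.9]
opening: 0.244
finger_force: 55.0
```

Request:
step_arm(increments=[[[0.5, -1, 0], [-4.98, 0.43, 0]], [[0.5, -1, 0], [0, 0, 4.35]], [[0.5, 0, 0], [0, 0, 4.3]], [[0, 0, 0], [0, 0, 0]], [[0, 0, 0], [0, 0, 0]], [[0, 0, 0], [0, 0, 0]], [[0, 0, 0], [0, 0, 0]], [[0, 0, 0], [0, 0, 0]], [[0, 0, 0], [0, 0, 0]], [[0, 0, 0], [0, 0, 0]]])

```text
clock: 18.5
tool_pos: [0.6215, -0.2727, 0.1969]
eef_rot: [-0.031, 1.0, 0.0, 0.0]
contact_force: [-1.2, 0.2, -4.5]
opening: 0.246
finger_force: 55.0
```

```bash
python3 - <<'E'
from h import *
p,d,c=wornh(); cv2.imwrite('pics/w7.png',p[:,:,::-1]);print(r.get_state()['tool_pos'])
E
```

```text
-60 14 [30.2 38.9 54.9]
-50 446 [45.6 55.6 56.8]
-40 574 [53.4 54.7 55.7]
-30 913 [52.1 53.4 59.8]
-20 772 [50.5 52.9 65.7]
-10 486 [48.5 51.4 63.9]
0 323 [46.7 48.4 62.1]
10 287 [44.9 46.8 60.4]
20 282 [43.1 44.9 58.8]
30 190 [40.9 42.4 43.7]
40 128 [39.7 40.8 41.8]
50 57 [37.3 38.7 39.5]
[ 0.6214718  -0.27266177  0.19687031]
```

View pics/w7.png

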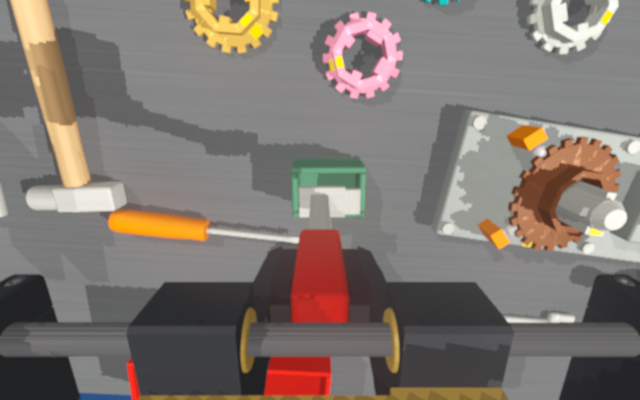

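Wrist view: bar hangs unchanged in the grip (foot at 330,200, as before), sprocket rests tilted on the balls. Insert in caddy.

Request:
step_arm(increments=[[[0.5, 0.1, 0], [0, 0, 0]], [[0.32, 0.05, 0], [0, 0, 0]], [[0, 0, 0], [0, 0, 0]], [[0, 0, -2], [0, 0, 0]], [[0, 0, -2], [0, 0, 0]], [[0, 0, -1.5], [0, 0, 0]], [[0, 0, -1.5], [0, 0, 0]], [[0, 0, -0.8], [0, 0, 0]], [[0, 0, -0.4], [0, 0, 0]], [[0, 0, 0], [0, 0, 0]]])

```text
clock: 19.55
tool_pos: [0.6297, -0.2712, 0.1146]
eef_rot: [-0.031, 1.0, 0.0, 0.0]
contact_force: [-0.3, -0.4, -3.7]
opening: 0.245
finger_force: 55.0
```

Request:
step_arm(increments=[[[0, 0, -0.2], [0, 0, 0]], [[0, 0, 0], [0, 0, 0]], [[0, 0, 0], [0, 0, 0]], [[0, 0, 0], [0, 0, 0]], [[0, 0, 0], [0, 0, 0]], [[0, 0, 0], [0, 0, 0]], [[0, 0, 0], [0, 0, 0]], [[0, 0, 0], [0, 0, 0]], [[0, 0, 0], [0, 0, 0]], [[0, 0, 0], [0, 0, 0]]], fingers=1)

```text
clock: 20.55
tool_pos: [0.6297, -0.2712, 0.1128]
eef_rot: [-0.031, 1.0, 0.0, 0.0]
contact_force: [0.7, -0.3, -0.0]
opening: 0.999
finger_force: 0.0
```

Request:
step_arm(increments=[[[0, 0, 3], [0, 0, 0]], [[0, 0, 4], [0, 0, 0]], [[0, 0, 4], [0, 0, 0]], [[-0.5, 3, 3], [0, 0, 0]], [[-1, 4, 2], [0, 0, 0]], [[-1, 4, 0], [0, 0, 0]], [[-1, 4, 0], [0, 0, 0]], [[-1, 4, 0], [0, 0, 0]], [[0, 4, 0], [0, 0, 0]], [[0, 0, 0], [0, 0, 0]]])

```text
clock: 21.55
tool_pos: [0.5845, -0.0328, 0.2736]
eef_rot: [-0.037, 0.999, 0.003, 0.001]
contact_force: [0.2, 0.0, -0.0]
opening: 1.001
finger_force: 0.0
```

```bash
python3 - <<'E'
from h import *
s=r.get_state();print(s['q'].round(2),s['tool_pos'],s['eef_rot'])
p,d,c=wornh(); cv2.imwrite('pics/w8.png',p[:,:,::-1])
np.savez('/tmp/w8',p=p,d=d,R=c['R'],t=c['t'],f=c['f'],cx=c['cx'],cy=c['cy'])
P=cloud(d,c); R=np.array([[.9963,-.0863],[.0863,.9963]]); q=(P[...,:2]-[.6205,-.0384])@R.T*1000
h=cv2.cvtColor(p,cv2.COLOR_RGB2HSV).astype(int)
m=(h[...,0]<14)&(h[...,1]>90)&(h[...,2]<225)&(abs(q)<70).all(-1)
Z=P[...,2]*1000
# fit plate plane from outer ring, boss = points >9mm above it
k=m&(np.hypot(*np.moveaxis(q,-1,0))>36)&(Z>30)
A=np.c_[q[k],np.ones(k.sum())]; w=np.linalg.lstsq(A,Z[k],rcond=None)[0]
for _ in range(5):
    e=abs(A@w-Z[k])<2; w=np.linalg.lstsq(A[e],Z[k][e],rcond=None)[0]
print('plane',w,e.sum())
dz=Z-(q@w[:2]+w[2]); b=m&(abs(dz-14)<3); print('boss',b.sum(),cv2.minAreaRect(q[b].astype('float32')))
b=m&(abs(dz)<2); print('plate',b.sum(),cv2.minEnclosingCircle(q[b].astype('float32')))
R2=None
red=(h[...,1]>120)&((h[...,0]<8)|(h[...,0]>172))&(abs(P[...,0]-.63)<.04)&(abs(P[...,1]+.27)<.04)
print('bar',red.sum(),P[red].min(0),P[red].max(0))
E
```

```text
[ 0.16  0.6  -0.3   1.64  0.21  0.92  1.42] [ 0.58447959 -0.03282857  0.27355804] [-3.67465975e-02  9.99320474e-01  2.74901097e-03  8.49011188e-04]
-60 4 [27.1 29.8 34.3]
-50 177 [36.9 55.9 57. ]
-40 374 [53.7 54.8 56.1]
-30 473 [52.  53.1 54.5]
-20 412 [50.5 52.2 66. ]
-10 247 [48.7 50.6 64.2]
0 172 [46.9 48.5 62.3]
10 192 [45.  46.9 60.6]
20 291 [43.  44.7 58.5]
30 405 [41.2 43.  57.1]
40 333 [39.6 40.6 41.7]
50 144 [37.3 38.8 39.7]
plane [-1.58818149e-02 -1.79529827e-01  4.75982812e+01] 3066
boss 616 ((-0.6517257690429688, 3.069671630859375), (57.57566833496094, 58.397884368896484), 88.39942169189453)
plate 3691 ((-1.11175537109375, -0.24814562499523163), 56.30200958251953)
bar 2097 [ 0.6181052  -0.28041512  0.09362681] [ 0.64203684 -0.25719272  0.15846865]
```

View pics/w8.png

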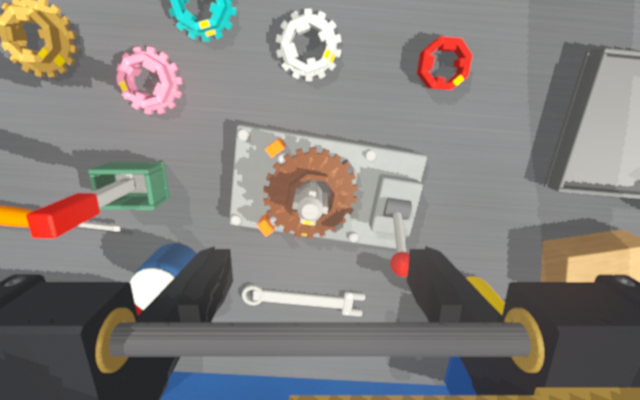

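Wrist view: bar stands in caddy (131,187), sprocket (312,193) tilted with its edge on the balls. Turn the tool so the fingers close along hub x, matching the tilt.

Request:
step_arm(increments=[[[0.5, 0, 0], [0, 0, -8.5]], [[0.5, 0, 0], [0, 0, -8.5]], [[0.5, 0, 0], [0, 0, -8.5]], [[0.5, 0, 0], [0, 0, -8.5]], [[0.5, 0, 0], [0, 0, -8.5]], [[0.5, 0, 0], [0, 0, -8.5]], [[0.3, -0.1, -2], [0, 0, -8.5]], [[0.25, -0.1, -2], [0, 0, -8.5]], [[0, -0.1, -2], [0, 0, -8.5]], [[0, -0.1, -2], [0, 0, -8.5]]])

```text
clock: 22.6
tool_pos: [0.6204, -0.0473, 0.1921]
eef_rot: [0.655, 0.755, -0.001, 0.001]
contact_force: [-0.4, -0.6, 0.7]
opening: 0.999
finger_force: 0.0
```

Request:
step_arm(increments=[[[0, 0, 0], [0, 0, -7]], [[0, 0, 0], [0, 0, -7]], [[0, 0, 0], [-5.08, 0.44, 0]], [[0, 0, 0], [-5.08, 0.44, 0]], [[0, 0, 0], [0, 0, 0]], [[0, 0, 0], [0, 0, 0]], [[0, 0, 0], [0, 0, 0]], [[0, 0, 0], [0, 0, 0]], [[0, 0, 0], [0, 0, 0]], [[0, 0, 0], [0, 0, 0]]])

```text
clock: 23.6
tool_pos: [0.6201, -0.0461, 0.193]
eef_rot: [0.737, 0.67, -0.065, 0.061]
contact_force: [-0.4, 1.2, -0.5]
opening: 1.001
finger_force: 0.0
```

```bash
cat >> h.py <<'E'
from scipy.spatial.transform import Rotation as Ro
def where():
    s=r.get_state(); M=Ro.from_quat(s['eef_rot']).as_matrix()
    print('tcp mm',(s['tool_pos']*1000).round(1),'yhead',round(np.degrees(np.arctan2(M[1,1],M[0,1])),2),'tilt z',M[:,2].round(3),'q7',s['q'][6].round(2))
E
python3 -c "
from h import *
where()"
```

```text
tcp mm [620.1 -46.1 193. ] yhead -5.47 tilt z [-0.015 -0.177 -0.984] q7 -0.07
```

Request:
step_arm(increments=[[[0, 0.91, 0], [0, 0, 0]], [[0, 0, -4], [0, 0, 0]], [[0, 0, -4], [0, 0, 0]], [[0, 0, -3], [0, 0, 0]], [[0, 0, -1.5], [0, 0, 0]], [[0, 0, -1], [0, 0, 0]], [[0, 0, -0.5], [0, 0, 0]], [[0, 0, 0], [0, 0, 0]], [[0, 0, 0], [0, 0, 0]], [[0, 0, 0], [0, 0, 0]]])

```text
clock: 24.6
tool_pos: [0.621, -0.0362, 0.054]
eef_rot: [0.737, 0.67, -0.065, 0.061]
contact_force: [-0.1, 0.0, -0.8]
opening: 1.002
finger_force: 0.0
```

Request:
step_arm(increments=[[[0, 0, 0], [0, 0, 0]], [[0, 0, 0], [0, 0, 0]], [[0, 0, 0], [0, 0, 0]], [[0, 0, 0], [0, 0, 0]], [[0, 0, 0], [0, 0, 0]], [[0, 0, 0], [0, 0, 0]], [[0, 0, 0.3], [0, 0, 0]], [[0, 0, 0.5], [0, 0, 0]], [[0, 0, 0.5], [0, 0, 0]], [[0, 0, 0], [0, 0, 0]]], fingers=0, grip_force=45)

```text
clock: 25.6
tool_pos: [0.6206, -0.0362, 0.0666]
eef_rot: [0.737, 0.67, -0.065, 0.061]
contact_force: [0.3, -0.5, -5.8]
opening: 0.651
finger_force: 45.0
```

Request:
step_arm(increments=[[[0, 0, 2], [0, 0, 0]], [[0, 0, 3], [0, 0, 0]], [[0, 0, 3.5], [0, 0, 0]], [[0, 0, 3], [2.5, -0.2, 0]], [[0, 2, 0], [2.6, -0.2, 0]], [[-1, 3.5, 0], [2.5, -0.2, 0]], [[-1, 3.5, 0], [2.6, -0.2, 0]], [[-1, 3.5, 0], [0, 0, 0]], [[-1, 3.5, 0], [0, 0, 0]], [[-1, 3.5, 0], [0, 0, 0]]])

```text
clock: 26.6
tool_pos: [0.5694, 0.1596, 0.1809]
eef_rot: [0.74, 0.673, -0.001, -0.0]
contact_force: [0.7, -0.1, -4.7]
opening: 0.649
finger_force: 45.0
```

Request:
step_arm(increments=[[[-1, 3.5, 0], [0, 0, 0]], [[-1, 3.5, 0], [0, 0, 0]], [[-1, 3.5, 0], [0, 0, 0]], [[-1, 3.5, 0], [0, 0, 0]], [[-1, 3.5, 0], [0, 0, 0]], [[-0.2, 2, 0], [0, 0, 0]], [[0, 0, 0], [0, 0, 0]], [[0, 0, 0], [0, 0, 0]], [[0, 0, 0], [0, 0, 0]], [[0, 0, 0], [0, 0, 0]]])

```text
clock: 27.6
tool_pos: [0.5192, 0.3515, 0.1809]
eef_rot: [0.741, 0.672, -0.001, 0.0]
contact_force: [0.3, 0.0, -4.3]
opening: 0.645
finger_force: 45.0
```

```bash
python3 - <<'E'
from h import *
where()
p,d,c=snap('wrist'); cv2.imwrite('pics/w9.png',p[:,:,::-1])
P=cloud(d,c); h=cv2.cvtColor(p,cv2.COLOR_RGB2HSV).astype(int)
t=r.get_state()['tool_pos']
m=(h[...,0]<14)&(h[...,1]>90)&(h[...,2]<225)&(abs(P[...,:2]-t[:2])<.07).all(-1)&(abs(P[...,2]-t[2])<.05)
k=m&(np.hypot(P[...,0]-t[0],P[...,1]-t[1])>.036); A=np.c_[P[k][:,:2]-t[:2],np.ones(k.sum())]; Z=P[k][:,2]
w=np.linalg.lstsq(A,Z,rcond=None)[0]
for _ in range(6):
    e=abs(A@w-Z)<.002; w=np.linalg.lstsq(A[e],Z[e],rcond=None)[0]
print(w,e.sum(),len(Z))
E
```

```text
tcp mm [519.2 351.5 180.9] yhead -5.58 tilt z [-0.001 -0.001 -1.   ] q7 -0.52
[-0.0166628  -0.00022478  0.17497203] 10290 10603
```

Request:
step_arm(increments=[[[0, 0, -5], [0, 0, 0]], [[0, 0, -4], [0, 0, 0]], [[0, 0, -3], [0, 0, 0]], [[0, 0, -2], [0, 0, 0]], [[0, 0, -1.5], [0, 0, 0]], [[0, 0, -0.6], [0, 0, 0]], [[0, 0, -0.2], [0, 0, 0]], [[0, 0, 0], [0, 0, 0]], [[0, 0, 0], [0, 0, 0]], [[0, 0, 0], [0, 0, 0]]])

```text
clock: 28.65
tool_pos: [0.5188, 0.3544, 0.0188]
eef_rot: [0.74, 0.673, 0.0, -0.0]
contact_force: [-0.8, -0.2, -4.7]
opening: 0.65
finger_force: 45.0
```

Request:
step_arm(increments=[[[0, 0, 0], [0, 0, 0]], [[0, 0, 0], [0, 0, 0]], [[0, 0, 0], [0, 0, 0]], [[0, 0, 0], [0, 0, 0]], [[0, 0, 0], [0, 0, 0]], [[0, 0, 0], [0, 0, 0]], [[0, 0, 0], [0, 0, 0]], [[0, 0, 3], [0, 0, 0]], [[0, 0, 5], [0, 0, 0]], [[0, 0, 5], [0, 0, 0]]], fingers=1)

```text
clock: 29.65
tool_pos: [0.5175, 0.3534, 0.1486]
eef_rot: [0.74, 0.673, -0.002, -0.001]
contact_force: [2.3, 1.0, -0.1]
opening: 1.003
finger_force: 0.0
```

Request:
step_arm(increments=[[[0, -4, 3], [0, 0, 2.5]], [[0, -4, 3], [0, 0, 2.5]], [[0, -4, 2], [0, 0, 2.5]], [[0, -4, 0], [0, 0, 2.5]], [[0, -4, 0], [0, 0, 2.5]], [[0, -4, 0], [0, 0, 2.5]], [[0, -4, 0], [0, 0, 2.5]], [[0, -4, 0], [0, 0, 2.5]], [[0, -4, 0], [0, 0, 2.5]], [[0, -4, 0], [0, 0, 2.5]]])

```text
clock: 30.65
tool_pos: [0.518, -0.0478, 0.228]
eef_rot: [0.576, 0.818, -0.001, -0.0]
contact_force: [0.4, -0.1, 0.2]
opening: 1.0
finger_force: 0.0
```

Request:
step_arm(increments=[[[-0.5, -4, 0], [0, 0, 2.5]], [[-0.5, -4, 0], [0, 0, 2.5]], [[-0.5, -4, 0], [0, 0, 2.5]], [[-0.5, -4, 0], [0, 0, 2.5]], [[-0.5, -4, 0], [0, 0, 2.5]], [[-0.5, -4, 0], [0, 0, 2.5]], [[-0.5, -3.5, 0], [0, 0, 2.5]], [[-0.5, -3.5, 0], [0, 0, 2.5]], [[-0.5, 0, 0], [0, 0, 2.5]], [[-0.5, 0, 0], [0, 0, 2.5]]])

```text
clock: 31.65
tool_pos: [0.4671, -0.3578, 0.2276]
eef_rot: [0.386, 0.922, -0.001, -0.0]
contact_force: [0.3, 1.1, -0.4]
opening: 1.0
finger_force: 0.0
```

```bash
cat >> h.py <<'E'
def part(name,x,y,sat,W=.06):
    """boss rect (mm, deg) and mark angle of the part nearest x,y from a wrist view"""
    p,d,c=snap('wrist'); P=cloud(d,c); H=P[...,2]; hs=cv2.cvtColor(p,cv2.COLOR_RGB2HSV).astype(int)
    b=(abs(P[...,0]-x)<W)&(abs(P[...,1]-y)<W)&(H>.016)&(H<.025)
    n,l,st,ce=cv2.connectedComponentsWithStats(b.astype('uint8')); i=1+np.argmax(st[1:,4]); b=l==i
    R=cv2.minAreaRect((P[b][:,:2]*1000).astype('float32')); c0=np.array(R[0])
    u,v=proj(c,[c0[0]/1e3,c0[1]/1e3,.02]); near=np.zeros_like(b); vv,uu=np.mgrid[:400,:640]
    near=(np.hypot(P[...,0]-c0[0]/1e3,P[...,1]-c0[1]/1e3)<.036)&(H>.001)&(H<.03)
    ye=near&(hs[...,0]>=26)&(hs[...,0]<36)&(hs[...,1]>sat); k=P[ye][:,:2].mean(0)*1000-c0
    print(name,c0.round(1),np.round(R[1],1),'ang45',round(R[2]%45,2),b.sum(),'mark',ye.sum(),np.hypot(*k).round(1),np.degrees(np.arctan2(k[1],k[0])).round(1),'px',(round(u),round(v)))
    return p,d,c
E
python3 - <<'E'
from h import *
where(); p,d,c=part('brass',.468,-.36,150); cv2.imwrite('pics/w10.png',p[:,:,::-1])
E
```

```text
tcp mm [ 467.1 -357.8  227.6] yhead 44.53 tilt z [-0.001 -0.001 -1.   ] q7 1.28
brass [ 467.6 -361.1] [53.5 54.2] ang45 43.66 1144 mark 119 27.7 45.1 px (317, 174)
```

View pics/w10.png

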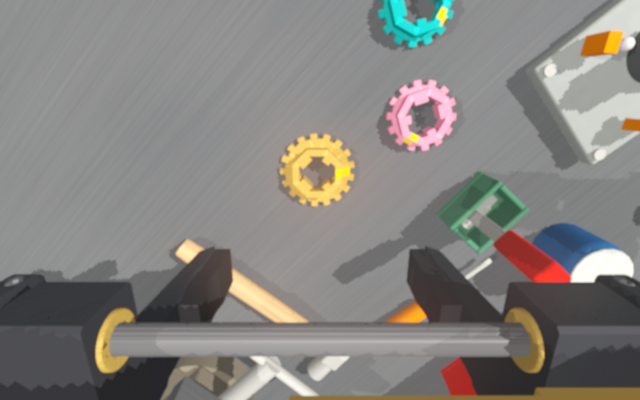

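Wrist view: brass at (317,174), mark to its right along the closing line — unmoved. Grasp.

Request:
step_arm(increments=[[[0.05, -0.32, -3], [0, 0, -0.5]], [[0, 0, -4.5], [0, 0, 0]], [[0, 0, -4.5], [0, 0, 0]], [[0, 0, -4], [0, 0, 0]], [[0, 0, -3], [0, 0, 0]], [[0, 0, -2], [0, 0, 0]], [[0, 0, -0.7], [0, 0, 0]], [[0, 0, 0], [0, 0, 0]], [[0, 0, 0], [0, 0, 0]], [[0, 0, 0], [0, 0, 0]]])

```text
clock: 32.7
tool_pos: [0.4695, -0.3599, 0.0122]
eef_rot: [0.39, 0.921, -0.001, 0.001]
contact_force: [0.2, 0.1, -0.1]
opening: 1.0
finger_force: 0.0
```

Request:
step_arm(increments=[[[0, 0, 0], [0, 0, 0]], [[0, 0, 0], [0, 0, 0]], [[0, 0, 0], [0, 0, 0]], [[0, 0, 0], [0, 0, 0]], [[0, 0, 0], [0, 0, 0]], [[0, 0, 0], [0, 0, 0]], [[0, 0, 0], [0, 0, 0]], [[0, 0, 1], [0, 0, 0]], [[0, 0, 2], [0, 0, 0]], [[0, 0, 0], [0, 0, 0]]], fingers=0, grip_force=40)

```text
clock: 33.7
tool_pos: [0.4707, -0.3592, 0.0426]
eef_rot: [0.39, 0.921, -0.0, 0.002]
contact_force: [0.2, 0.2, -4.2]
opening: 0.606
finger_force: 40.0
```

```bash
python3 -c "
from h import *
where()"
```

```text
tcp mm [ 470.7 -359.2   42.6] yhead 44.15 tilt z [ 0.003 -0.002 -1.   ] q7 1.24
```

Request:
step_arm(increments=[[[0, 0, 4], [0, 0, 0]], [[0, 0, 4], [0, 0, -5]], [[0.5, 1, 4], [0, 0, -5]], [[1.5, 3.5, 1], [0, 0, -5]], [[1.9, 4, 0], [0, 0, -5]], [[1.9, 4, 0], [0, 0, -5]], [[1.9, 4, 0], [0, 0, -5]], [[1.9, 4, 0], [0, 0, -5]], [[1.9, 4, 0], [0, 0, -5]], [[1.9, 4, 0], [0, 0, -5]]])

```text
clock: 34.7
tool_pos: [0.6028, -0.0715, 0.1698]
eef_rot: [0.713, 0.701, -0.001, -0.001]
contact_force: [-0.1, -0.0, -4.7]
opening: 0.609
finger_force: 40.0
```

```bash
python3 - <<'E'
from h import *
where()
for n,b in (('w8',(218,440,115,250)),('w4',(310,600,95,250))):
    z=np.load('/tmp/%s.npz'%n); P=cloud(z['d'],z); H=P[...,2]
    bm=np.zeros((400,640),bool); bm[b[2]:b[3],b[0]:b[1]]=1
    m=bm&(H>.016)&(H<.024); R=cv2.minAreaRect((P[m][:,:2]*1000).astype('float32')); print(n,R,m.sum())
    m=bm&(H>.099)&(H<.105)&(np.hypot(P[...,0]-.6205,P[...,1]+.0384)<.02); print('pilot',m.sum(),cv2.minEnclosingCircle((P[m][:,:2]*1000).astype('float32')),np.median(H[m]))
E
```

```text
tcp mm [602.8 -71.5 169.8] yhead -1.03 tilt z [-0.003  0.001 -1.   ] q7 0.24
w8 ((621.751953125, -20.81348419189453), (235.56971740722656, 129.82398986816406), 84.99783325195312) 8536
pilot 293 ((620.3118896484375, -38.65433883666992), 10.767704963684082) 0.10217604666076545
w4 ((621.4503173828125, -21.085105895996094), (234.40402221679688, 129.41592407226562), 85.01818084716797) 13844
pilot 606 ((619.6350708007812, -38.538002014160156), 11.01264476776123) 0.10207898119913955
```

Request:
step_arm(increments=[[[0.9, 1.6, 0], [0, 0, -2]], [[0.84, 1.71, 0], [0, 0, -1.97]], [[0, 0, -2], [0, 0, 0]], [[0, 0, -2], [0, 0, 0]], [[0, 0, 0], [0, 0, 0]], [[0, 0, 0], [0, 0, 0]], [[0, 0, 0], [0, 0, 0]], [[0, 0, 0], [0, 0, 0]], [[0, 0, 0], [0, 0, 0]], [[0, 0, 0], [0, 0, 0]]])

```text
clock: 35.7
tool_pos: [0.6203, -0.0412, 0.1314]
eef_rot: [0.737, 0.676, -0.0, -0.0]
contact_force: [0.3, 0.4, -4.8]
opening: 0.605
finger_force: 40.0
```

```bash
python3 -c "
from h import *
where()"
```

```text
tcp mm [620.3 -41.2 131.4] yhead -4.87 tilt z [-0.  0. -1.] q7 0.16
```

Request:
step_arm(increments=[[[0, 0.28, 0], [0, 0, 0]], [[0, 0, -1], [0, 0, 0]], [[0, 0, -1], [0, 0, 0]], [[0, 0, -1], [0, 0, 0]], [[0, 0, -0.5], [0, 0, 0]], [[0, 0, -0.5], [0, 0, 0]], [[0, 0, -0.5], [0, 0, 0]], [[0, 0, 0], [0, 0, 0]], [[0, 0, 0], [0, 0, 0]], [[0, 0, 0], [0, 0, 0]]])

```text
clock: 36.7
tool_pos: [0.6204, -0.0385, 0.0862]
eef_rot: [0.736, 0.676, -0.0, -0.0]
contact_force: [-0.9, 0.2, -4.9]
opening: 0.607
finger_force: 40.0
```

Request:
step_arm(increments=[[[0, 0, -1], [0, 0, 0]], [[0, 0, -1], [0, 0, 0]], [[0, 0, -0.8], [0, 0, 0]], [[0, 0, -0.5], [0, 0, 0]], [[0, 0, -0.3], [0, 0, 0]], [[0, 0, -0.2], [0, 0, 0]], [[0, 0, 0], [0, 0, 0]], [[0, 0, 0], [0, 0, 0]], [[0, 0, 0], [0, 0, 0]], [[0, 0, 0], [0, 0, 0]]])

```text
clock: 37.7
tool_pos: [0.6203, -0.0384, 0.0481]
eef_rot: [0.737, 0.676, -0.0, -0.0]
contact_force: [0.0, -0.2, -4.6]
opening: 0.61
finger_force: 40.0
```

Request:
step_arm(increments=[[[0, 0, 0], [0, 0, 0]], [[0, 0, 0], [0, 0, 0]], [[0, 0, 0], [0, 0, 0]], [[0, 0, 0], [0, 0, 0]], [[0, 0, 0], [0, 0, 0]], [[0, 0, 0], [0, 0, 0]], [[0, 0, 3], [0, 0, 0]], [[0, 0, 4], [0, 0, 0]], [[0, 0, 4], [0, 0, 0]], [[-1, 0, 4], [0, 0, 4]]], fingers=1)

```text
clock: 38.7
tool_pos: [0.6109, -0.0382, 0.1993]
eef_rot: [0.712, 0.702, -0.0, 0.0]
contact_force: [0.2, 0.7, 0.1]
opening: 0.997
finger_force: 0.0
```

Request:
step_arm(increments=[[[-1.7, -0.14, 3], [0, 0, 7]], [[-1.7, -0.14, 2], [0, 0, 7]], [[-1.7, -0.14, 0], [0, 0, 7]], [[-1.7, -0.14, 0], [0, 0, 7]], [[-1.7, -0.14, 0], [0, 0, 7]], [[-1.7, -0.14, 0], [0, 0, 7]], [[-1.7, -0.14, 0], [0, 0, 7]], [[-1.7, -0.14, 0], [0, 0, 7]], [[-1.7, -0.14, 0], [0, 0, 7]], [[-0.6, 0, 0], [0, 0, 6.6]]])

```text
clock: 39.7
tool_pos: [0.449, -0.0515, 0.2479]
eef_rot: [0.182, 0.983, -0.001, -0.001]
contact_force: [-0.5, 0.4, 0.4]
opening: 1.004
finger_force: 0.0
```

```bash
python3 - <<'E'
from h import *
where(); p,d,c=part('white',.454,-.053,100); cv2.imwrite('pics/w11.png',p[:,:,::-1])
P=cloud(d,c); q=np.hypot(P[...,0]-.6203,P[...,1]+.0384); m=(q<.027)&(q>.021)&(P[...,2]>.03)
print('brass top',np.percentile(P[m][:,2],[5,25,50,75,95]),m.sum())
E
```

```text
tcp mm [449.  -51.5 247.9] yhead 68.97 tilt z [-0.002 -0.002 -1.   ] q7 1.12
white [453.3 -53. ] [53.7 53.9] ang45 24.75 1024 mark 55 25.8 68.9 px (319, 171)
brass top [0.0448003  0.05562016 0.05641143 0.05687425 0.05754215] 462
```

View pics/w11.png

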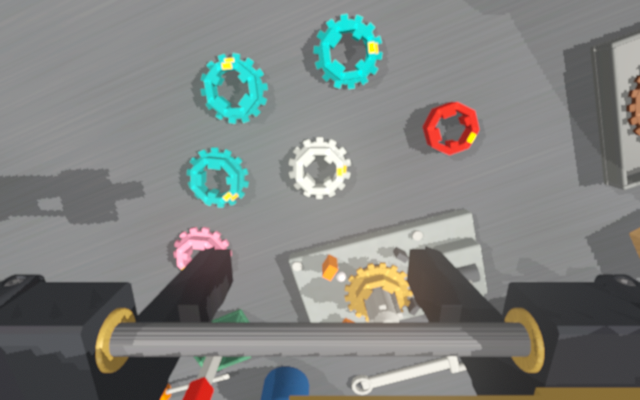

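Wrist view: brass is home on the hub (378,290); white/aluminium at (319,171), mark to the right; collar (452,128). Grasp the aluminium one.

Request:
step_arm(increments=[[[0.45, -0.15, -3], [0, 0, 0.2]], [[0, 0, -5], [0, 0, 0]], [[0, 0, -5], [0, 0, 0]], [[0, 0, -4.5], [0, 0, 0]], [[0, 0, -3.5], [0, 0, 0]], [[0, 0, -2], [0, 0, 0]], [[0, 0, -0.6], [0, 0, 0]], [[0, 0, 0], [0, 0, 0]], [[0, 0, 0], [0, 0, 0]], [[0, 0, 0], [0, 0, 0]]])

```text
clock: 40.75
tool_pos: [0.4594, -0.053, 0.0151]
eef_rot: [0.183, 0.983, -0.001, -0.003]
contact_force: [-0.3, 0.3, 0.2]
opening: 1.0
finger_force: 0.0
```

Request:
step_arm(increments=[[[0, 0, 0], [0, 0, 0]], [[0, 0, 0], [0, 0, 0]], [[0, 0, 0], [0, 0, 0]], [[0, 0, 0], [0, 0, 0]], [[0, 0, 0], [0, 0, 0]], [[0, 0, 0], [0, 0, 0]], [[0, 0, 0], [0, 0, 0]], [[0, 0, 1], [0, 0, 0]], [[0, 0, 2], [0, 0, 0]], [[0, 0, 0], [0, 0, 0]]], fingers=0)

```text
clock: 41.75
tool_pos: [0.46, -0.0525, 0.0461]
eef_rot: [0.183, 0.983, -0.0, -0.002]
contact_force: [-0.6, -0.4, -3.6]
opening: 0.602
finger_force: 40.0
```

```bash
python3 -c "
from h import *
where()"
```

```text
tcp mm [460.  -52.5  46.1] yhead 68.95 tilt z [-0.003  0.    -1.   ] q7 0.85
```

Request:
step_arm(increments=[[[0, 0, 4], [0, 0, 0]], [[0, 0, 4], [0, 0, -7]], [[1, 0, 4], [0, 0, -8]], [[2, 0.1, 1], [0, 0, -8]], [[2, 0.1, 0], [0, 0, -8]], [[2, 0.1, 0], [0, 0, -8]], [[2, 0.1, 0], [0, 0, -8]], [[2, 0.1, 0], [0, 0, -8]], [[2, 0.1, 0], [0, 0, -8]], [[2, 0.1, 0], [0, 0, -8]]])

```text
clock: 42.75
tool_pos: [0.609, -0.0454, 0.1734]
eef_rot: [0.721, 0.692, 0.001, -0.004]
contact_force: [-0.4, 0.4, -2.9]
opening: 0.604
finger_force: 40.0
```

Request:
step_arm(increments=[[[1, 0.1, 0], [0, 0, -2.9]], [[0, 0, 0], [0, 0, 0]], [[0, 0, 0], [0, 0, 0]], [[0, 0, 0], [0, 0, 0]], [[0, 0, 0], [0, 0, 0]], [[0, 0, 0], [0, 0, 0]], [[0, 0, 0], [0, 0, 0]], [[0, 0, 0], [0, 0, 0]], [[0, 0, 0], [0, 0, 0]], [[0, 0, 0], [0, 0, 0]]])

```text
clock: 43.75
tool_pos: [0.6189, -0.0449, 0.1745]
eef_rot: [0.737, 0.676, 0.001, -0.003]
contact_force: [0.6, -0.6, -2.7]
opening: 0.601
finger_force: 40.0
```

```bash
cat >> h.py <<'E'
def held(lo,hi):
    """held part: boss top height band relative to TCP"""
    p,d,c=snap('wrist'); P=cloud(d,c); s=r.get_state(); t=s['tool_pos']; q=(P-t)*1000; h=cv2.cvtColor(p,cv2.COLOR_RGB2HSV).astype(int)
    n=(abs(q[...,:2])<45).all(-1)&(q[...,2]>-30)&(q[...,2]<30)
    print('z hist',np.histogram(q[n][:,2],bins=np.arange(-20,21,2)))
    b=n&(q[...,2]>lo)&(q[...,2]<hi)&(h[...,2]>90); print(b.sum(),cv2.minAreaRect(q[b][:,:2].astype('float32')))
    return p,d,c
E
python3 - <<'E'
from h import *
where(); p,d,c=held(2,9); cv2.imwrite('pics/w12.png',p[:,:,::-1])
np.savez('/tmp/w12',p=p,d=d,R=c['R'],t=c['t'],f=c['f'],cx=c['cx'],cy=c['cy'])
E
```

```text
tcp mm [618.9 -44.9 174.5] yhead -4.96 tilt z [-0.002  0.006 -1.   ] q7 0.05
z hist (array([   0,    0,   52,  286,  386, 2396,  594,  319,  310,  354,  428,
        526, 4294, 1323,  184,  183,  182,  217,  213,  253]), array([-20, -18, -16, -14, -12, -10,  -8,  -6,  -4,  -2,   0,   2,   4,
         6,   8,  10,  12,  14,  16,  18,  20]))
5989 ((-1.1375446319580078, 7.802909851074219), (56.886695861816406, 65.00199890136719), 47.794410705566406)
```

View pics/w12.png

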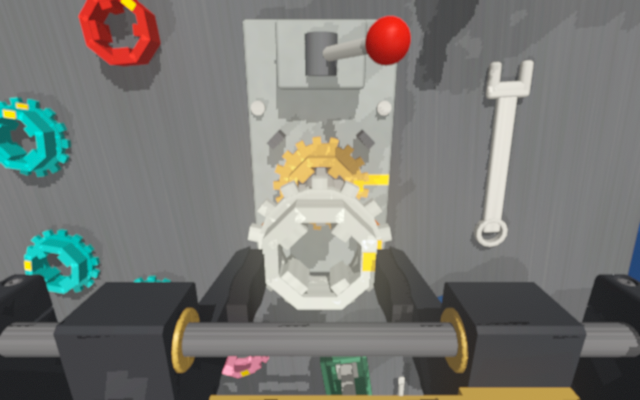

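Wrist view: held aluminium part at (320,258), mark toward hub's yellow side (370,260). Refine its offset in the grip.

```bash
python3 - <<'E'
from h import *
z=np.load('/tmp/w12.npz'); P=cloud(z['d'],z); t=np.array([.6189,-.0449,.1745]); q=(P-t)*1000
h=cv2.cvtColor(z['p'],cv2.COLOR_RGB2HSV).astype(int)
b=(abs(q[...,:2])<45).all(-1)&(q[...,2]>3.)&(q[...,2]<8)&(h[...,2]>150)
n,l,st,ce=cv2.connectedComponentsWithStats(b.astype('uint8'));b=l==1+np.argmax(st[1:,4])
R=np.array([[.9962,-.0872],[.0872,.9962]]); k=q[b][:,:2]@R.T
print(b.sum(),k.min(0),k.max(0),cv2.minAreaRect(k.astype('float32')),cv2.minEnclosingCircle(k.astype('float32')))
E
```

```text
5589 [-27.65555549 -21.4558953 ] [27.49498425 33.58686055] ((0.02867889404296875, 6.074790954589844), (54.903846740722656, 54.638938903808594), 45.84698486328125) ((0.07746962457895279, 6.092501163482666), 29.496604919433594)
```

Request:
step_arm(increments=[[[0.08, 0.05, 0], [0, 0, 0]], [[0, 0, -1.5], [0, 0, 0]], [[0, 0, -1.5], [0, 0, 0]], [[0, 0, -1.5], [0, 0, 0]], [[0, 0, -1], [0, 0, 0]], [[0, 0, 0], [0, 0, 0]], [[0, 0, 0], [0, 0, 0]], [[0, 0, 0], [0, 0, 0]], [[0, 0, 0], [0, 0, 0]], [[0, 0, 0], [0, 0, 0]]])

```text
clock: 44.8
tool_pos: [0.62, -0.0444, 0.12]
eef_rot: [0.737, 0.676, 0.002, -0.003]
contact_force: [-0.4, 0.1, -4.0]
opening: 0.599
finger_force: 40.0
```

```bash
python3 -c "
from h import *
where()"
```

```text
tcp mm [620.  -44.4 120. ] yhead -4.97 tilt z [-0.001  0.006 -1.   ] q7 0.06
```

Request:
step_arm(increments=[[[-0.02, 0, -0.8], [0, 0, 0]], [[0, 0, -0.8], [0, 0, 0]], [[0, 0, -0.8], [0, 0, 0]], [[0, 0, -0.8], [0, 0, 0]], [[0, 0, -0.6], [0, 0, 0]], [[0, 0, -0.5], [0, 0, 0]], [[0, 0, -0.4], [0, 0, 0]], [[0, 0, 0], [0, 0, 0]], [[0, 0, 0], [0, 0, 0]], [[0, 0, 0], [0, 0, 0]]])

```text
clock: 45.8
tool_pos: [0.6198, -0.0444, 0.0728]
eef_rot: [0.737, 0.676, 0.001, -0.003]
contact_force: [-0.1, 0.1, -3.1]
opening: 0.6
finger_force: 40.0
```

Request:
step_arm(increments=[[[0, 0, -0.15], [0, 0, 0]], [[0, 0, 0], [0, 0, 0]], [[0, 0, 0], [0, 0, 0]], [[0, 0, 0], [0, 0, 0]], [[0, 0, 0], [0, 0, 0]], [[0, 0, 0], [0, 0, 0]], [[0, 0, 0], [0, 0, 0]], [[0, 0, 3], [0, 0, 0]], [[0, 0, 4], [0, 0, 0]], [[0, 0, 4], [0, 0, 0]]], fingers=1)

```text
clock: 46.8
tool_pos: [0.619, -0.0444, 0.1818]
eef_rot: [0.737, 0.676, 0.001, -0.004]
contact_force: [0.4, 0.0, 0.3]
opening: 0.999
finger_force: 0.0
```

Request:
step_arm(increments=[[[-1, 1, 4], [0, 0, 5]], [[-1.7, 1.6, 2], [0, 0, 5]], [[-1.8, 1.7, 0], [0, 0, 5]], [[-1.8, 1.7, 0], [0, 0, 5]], [[-1.8, 1.7, 0], [0, 0, 5]], [[-1.8, 1.7, 0], [0, 0, 5]], [[-1.8, 1.7, 0], [0, 0, 5]], [[-1.8, 1.7, 0], [0, 0, 5]], [[-1.8, 1.7, 0], [0, 0, 5]], [[-0.5, 0.4, 0], [0, 0, 5.5]]])

```text
clock: 47.8
tool_pos: [0.4593, 0.1066, 0.2411]
eef_rot: [0.375, 0.927, -0.0, -0.004]
contact_force: [0.6, -0.2, -0.2]
opening: 1.0
finger_force: 0.0
```

```bash
python3 - <<'E'
from h import *
where(); p,d,c=part('collar',.462,.104,100); 
P=cloud(d,c); q=np.hypot(P[...,0]-.6203,P[...,1]+.0384); m=(q<.027)&(q>.021)&(P[...,2]>.03)
print('alu top',np.percentile(P[m][:,2],[5,25,50,75,95]) if m.any() else 0,m.sum())
E
```

```text
tcp mm [459.3 106.6 241.1] yhead 45.96 tilt z [-0.008  0.003 -1.   ] q7 0.41
collar [462.1 104. ] [53.5 54.4] ang45 43.9 1033 mark 35 23.4 46.5 px (319, 173)
alu top [0.07407301 0.07601293 0.07643278 0.07707228 0.07771788] 172
```

Request:
step_arm(increments=[[[0.28, -0.26, -2], [-0.17, -0.46, -0.6]], [[0, 0, -3.5], [0, 0, 0]], [[0, 0, -3.5], [0, 0, 0]], [[0, 0, -3.5], [0, 0, 0]], [[0, 0, -3.5], [0, 0, 0]], [[0, 0, -3], [0, 0, 0]], [[0, 0, -1.5], [0, 0, 0]], [[0, 0, 0], [0, 0, 0]], [[0, 0, 0], [0, 0, 0]], [[0, 0, 0], [0, 0, 0]]])

```text
clock: 48.85
tool_pos: [0.4652, 0.1019, 0.0369]
eef_rot: [0.384, 0.923, 0.0, 0.002]
contact_force: [0.5, 0.5, -0.1]
opening: 1.004
finger_force: 0.0
```

```bash
python3 -c "
from h import *
where()"
```

```text
tcp mm [465.2 101.9  36.9] yhead 44.88 tilt z [ 0.004 -0.    -1.   ] q7 0.35
```

Request:
step_arm(increments=[[[-0.3, 0.2, 0], [0, 0.2, 0]], [[0, 0, -1.3], [0, 0, 0]], [[0, 0, -1], [0, 0, 0]], [[0, 0, -0.5], [0, 0, 0]], [[0, 0, 0], [0, 0, 0]], [[0, 0, 0], [0, 0, 0]], [[0, 0, 0], [0, 0, 0]], [[0, 0, 0], [0, 0, 0]], [[0, 0, 0], [0, 0, 0]], [[0, 0, 0], [0, 0, 0]]])

```text
clock: 49.85
tool_pos: [0.4614, 0.104, 0.0081]
eef_rot: [0.383, 0.924, -0.001, -0.001]
contact_force: [-0.8, 0.5, 0.3]
opening: 1.001
finger_force: 0.0
```

Request:
step_arm(increments=[[[0, 0, 0], [0, 0, 0]], [[0, 0, 0], [0, 0, 0]], [[0, 0, 0], [0, 0, 0]], [[0, 0, 0], [0, 0, 0]], [[0, 0, 0], [0, 0, 0]], [[0, 0, 0], [0, 0, 0]], [[0, 0, 0], [0, 0, 0]], [[0, 0, 1], [0, 0, 0]], [[0, 0, 2], [0, 0, 0]], [[0, 0, 0], [0, 0, 0]]], fingers=0)

```text
clock: 50.85
tool_pos: [0.4622, 0.1041, 0.0397]
eef_rot: [0.383, 0.924, 0.0, 0.0]
contact_force: [0.5, 0.5, -3.6]
opening: 0.61
finger_force: 40.0
```

```bash
python3 -c "
from h import *
where()"
```

```text
tcp mm [462.2 104.1  39.7] yhead 44.92 tilt z [ 0.001  0.    -1.   ] q7 0.34
```

Request:
step_arm(increments=[[[0, 0, 4], [0, 0, 0]], [[0, 0, 4], [0, 0, -3]], [[1, -0.9, 4], [0, 0, -5]], [[2, -1.8, 1], [0, 0, -6]], [[2.1, -1.9, 0], [0, 0, -6]], [[2.1, -1.9, 0], [0, 0, -6]], [[2.1, -1.9, 0], [0, 0, -6]], [[2.1, -1.9, 0], [0, 0, -6]], [[2.1, -1.9, 0], [0, 0, -6]], [[2.1, -1.9, 0], [0, 0, -5.9]]])

```text
clock: 51.85
tool_pos: [0.6172, -0.0377, 0.1671]
eef_rot: [0.738, 0.674, -0.001, -0.002]
contact_force: [1.0, 0.4, -2.8]
opening: 0.604
finger_force: 40.0
```

Request:
step_arm(increments=[[[0.2, 0, -1.5], [0, 0, 0]], [[0, 0, -1.5], [0, 0, 0]], [[0, 0, 0], [0, 0, 0]], [[0, 0, 0], [0, 0, 0]], [[0, 0, 0], [0, 0, 0]], [[0, 0, 0], [0, 0, 0]], [[0, 0, 0], [0, 0, 0]], [[0, 0, 0], [0, 0, 0]], [[0, 0, 0], [0, 0, 0]], [[0, 0, 0], [0, 0, 0]]])

```text
clock: 52.85
tool_pos: [0.6193, -0.037, 0.138]
eef_rot: [0.737, 0.676, -0.0, -0.001]
contact_force: [0.2, -0.8, -3.0]
opening: 0.608
finger_force: 40.0
```

```bash
python3 - <<'E'
from h import *
where()
p,d,c=snap('wrist'); P=cloud(d,c); t=r.get_state()['tool_pos']; q=(P-t)*1000
h=cv2.cvtColor(p,cv2.COLOR_RGB2HSV).astype(int)
b=(abs(q[...,:2])<45).all(-1)&(q[...,2]>9)&(q[...,2]<16)&(h[...,1]>110)
R=np.array([[.9962,-.0872],[.0872,.9962]]); k=q[b][:,:2]@R.T
print(b.sum(),cv2.minAreaRect(k.astype('float32')),np.median(q[b][:,2]))
E
```

```text
tcp mm [619.3 -37.  138. ] yhead -4.97 tilt z [-0.002  0.001 -1.   ] q7 0.04
5819 ((0.07549476623535156, 1.7304534912109375), (52.25841522216797, 55.3682861328125), 89.14163970947266) 12.14596735761661
```

Request:
step_arm(increments=[[[0.08, -0.25, 0], [0, 0, 0]], [[0, 0, -1], [0, 0, 0]], [[0, 0, -1], [0, 0, 0]], [[0, 0, -0.8], [0, 0, 0]], [[0, 0, -0.7], [0, 0, 0]], [[0, 0, -0.5], [0, 0, 0]], [[0, 0, -0.5], [0, 0, 0]], [[0, 0, 0], [0, 0, 0]], [[0, 0, 0], [0, 0, 0]], [[0, 0, 0], [0, 0, 0]]])

```text
clock: 53.9
tool_pos: [0.6204, -0.0395, 0.0933]
eef_rot: [0.737, 0.676, -0.0, -0.001]
contact_force: [0.3, 0.6, -2.9]
opening: 0.606
finger_force: 40.0
```

Request:
step_arm(increments=[[[0, 0, -0.4], [0, 0, 0]], [[0, 0, -0.3], [0, 0, 0]], [[0, 0, -0.15], [0, 0, 0]], [[0, 0, 0], [0, 0, 0]], [[0, 0, 0], [0, 0, 0]], [[0, 0, 0], [0, 0, 0]], [[0, 0, 0], [0, 0, 0]], [[0, 0, 0], [0, 0, 0]], [[0, 0, 0], [0, 0, 0]], [[0, 0, 0], [0, 0, 0]]])

```text
clock: 54.9
tool_pos: [0.6201, -0.0395, 0.0844]
eef_rot: [0.737, 0.676, -0.0, -0.001]
contact_force: [-0.1, -0.0, -3.5]
opening: 0.611
finger_force: 40.0
```

Request:
step_arm(increments=[[[0, 0, 0], [0, 0, 0]], [[0, 0, 0], [0, 0, 0]], [[0, 0, 0], [0, 0, 0]], [[0, 0, 0], [0, 0, 0]], [[0, 0, 0], [0, 0, 0]], [[0, 0, 0], [0, 0, 0]], [[0, 0, 3], [0, 0, 0]], [[0, 0, 4], [0, 0, 0]], [[-1, 0, 4], [0, 0, 0]], [[-2, 1, 3], [0, 0, 0]]], fingers=1)

```text
clock: 55.9
tool_pos: [0.5916, -0.0313, 0.2269]
eef_rot: [0.738, 0.675, 0.001, 0.001]
contact_force: [0.1, 0.4, -0.3]
opening: 0.997
finger_force: 0.0
```

```bash
python3 - <<'E'
from h import *
where(); p,d,c=snap('wrist'); cv2.imwrite('pics/w13.png',p[:,:,::-1])
P=cloud(d,c); q=np.hypot(P[...,0]-.6203,P[...,1]+.0384); m=(q<.027)&(q>.021)&(P[...,2]>.03)
print('collar top',np.percentile(P[m][:,2],[5,25,50,75,95]) if m.any() else 0,m.sum())
E
```

```text
tcp mm [591.6 -31.3 226.9] yhead -5.11 tilt z [ 0.003 -0.001 -1.   ] q7 0.02
collar top [0.08966    0.09707347 0.2722671  0.29769735 0.3177906 ] 5060
```

View pics/w13.png

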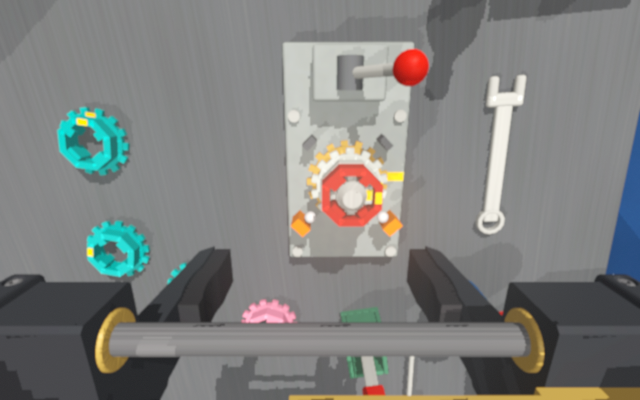

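Wrist view: red collar home on top (352,195), wide grooves aligned with the yellow spline (375,197); lever knob at (411,67) still locked. Now release the lever.

Request:
step_arm(increments=[[[3, 2.3, 0], [0, 0, 0]], [[3, 2.3, 0], [0, 0, 0]], [[3, 2.3, 0], [0, 0, 0]], [[3.3, 2.1, 0], [0, 0, 0]], [[0, 0, 0], [0, 0, 0]], [[0, 0, 0], [0, 0, 0]], [[0, 0, -3], [0, 0, 0]], [[0, 0, -3], [0, 0, 0]], [[0, 0, 0], [0, 0, 0]], [[0, 0, 0], [0, 0, 0]]], fingers=0)

```text
clock: 56.95
tool_pos: [0.7124, 0.0593, 0.1649]
eef_rot: [0.738, 0.675, -0.001, -0.001]
contact_force: [0.2, 0.4, 0.2]
opening: 0.116
finger_force: 0.0
```

```bash
python3 -c "
from h import *
where()
p,d,c=snap('scene'); knob(c,p)"
```

```text
tcp mm [712.4  59.3 164.9] yhead -5.04 tilt z [-0.003  0.    -1.   ] q7 -0.11
knob 48 [0.67230885 0.06486004 0.115     ] hub [0.04270582 0.10734908]
```

Request:
step_arm(increments=[[[0, 0, -3], [0, 0, 0]], [[0, 0.1, -3], [0, 0, 0]], [[-0.8, 0.07, 0], [0, 0, 0]], [[-0.8, 0.07, 0], [0, 0, 0]], [[-0.8, 0.07, 0], [0, 0, 0]], [[-0.8, 0.07, 0], [0, 0, 0]], [[-0.8, 0.07, 0], [0, 0, 0]], [[-0.8, 0.07, 0], [0, 0, 0]], [[-0.8, 0.07, 0], [0, 0, 0]], [[0, 0, 0], [0, 0, 0]]])

```text
clock: 58.0
tool_pos: [0.655, 0.0666, 0.1042]
eef_rot: [0.737, 0.676, -0.001, -0.002]
contact_force: [-0.1, -0.6, -0.5]
opening: 0.005
finger_force: 0.0
```

Request:
step_arm(increments=[[[-0.8, 0.07, 0], [0, 0, 0]], [[-0.8, 0.07, 0], [0, 0, 0]], [[-0.6, 0.05, 0], [0, 0, 0]], [[-0.5, 0.04, 0], [0, 0, 0]], [[-0.3, 0.03, 0], [0, 0, 0]], [[-0.2, 0.02, 0], [0, 0, 0]], [[0, 0, 0], [0, 0, 0]], [[0, 0, 0], [0, 0, 0]], [[0, 0, 0], [0, 0, 0]], [[0, 0, 0], [0, 0, 0]]])

```text
clock: 59.0
tool_pos: [0.6251, 0.0692, 0.1044]
eef_rot: [0.737, 0.676, -0.0, -0.001]
contact_force: [-0.7, 0.1, -0.5]
opening: 0.005
finger_force: 0.0
```

```bash
python3 -c "
from h import *
where()"
```

```text
tcp mm [625.1  69.2 104.4] yhead -4.97 tilt z [-0.002  0.001 -1.   ] q7 -0.11
```

Request:
step_arm(increments=[[[-0.3, 0.03, 0], [0, 0, 0]], [[-0.3, 0.03, 0], [0, 0, 0]], [[-0.2, 0.02, 0], [0, 0, 0]], [[-0.2, 0.02, 0], [0, 0, 0]], [[0, 0, 0], [0, 0, 0]], [[0, 0, 0], [0, 0, 0]], [[0, 0, 0], [0, 0, 0]], [[0, 0, 0], [0, 0, 0]], [[0, 0, 0], [0, 0, 0]], [[0, 0, 0], [0, 0, 0]]])

```text
clock: 60.0
tool_pos: [0.6179, 0.07, 0.105]
eef_rot: [0.737, 0.676, 0.002, 0.001]
contact_force: [6.0, -1.4, -3.1]
opening: 0.003
finger_force: 2.9
```

```bash
python3 -c "
from h import *
where()
p,d,c=snap('scene'); knob(c,p)"
```

```text
tcp mm [617.9  70.  105. ] yhead -4.98 tilt z [ 0.004  0.001 -1.   ] q7 -0.11
knob 89 [0.61444964 0.00371449 0.115     ] hub [-0.00966245  0.04143652]
```

Request:
step_arm(increments=[[[-0.2, 0.02, 0], [0, 0, 0]], [[-0.1, 0, 0], [0, 0, 0]], [[0, 0, 0], [0, 0, 0]], [[1.5, -0.1, 0], [0, 0, 0]], [[0, 0, 4], [0, 0, 0]], [[0, 0, 4], [0, 0, 0]], [[-1.5, 0, 4], [0, 0, 0]], [[-3, 0, 3], [0, 0, 0]], [[-4, 0, 2], [0, 0, 0]], [[-4, 0, 0], [0, 0, 0]]])

```text
clock: 61.05
tool_pos: [0.5018, 0.0695, 0.277]
eef_rot: [0.737, 0.676, 0.002, 0.0]
contact_force: [0.0, -0.3, -0.4]
opening: 0.006
finger_force: 0.0
```

Request:
step_arm(increments=[[[-4, 0, 0], [0, 0, 0]], [[-4, 0, 0], [0, 0, 0]], [[0, 0, 0], [0, 0, 0]], [[0, 0, 0], [0, 0, 0]], [[0, 0, 0], [0, 0, 0]], [[0, 0, 0], [0, 0, 0]], [[0, 0, 0], [0, 0, 0]], [[0, 0, 0], [0, 0, 0]], [[0, 0, 0], [0, 0, 0]], [[0, 0, 0], [0, 0, 0]]])

```text
clock: 62.05
tool_pos: [0.4222, 0.0694, 0.2744]
eef_rot: [0.737, 0.676, -0.0, -0.001]
contact_force: [0.4, -0.9, -0.7]
opening: 0.003
finger_force: 0.0
```

```bash
python3 - <<'E'
from h import *
where()
p,d,c=snap('scene'); q,d2,c2=snap('top')
R=np.array([[.9963,-.0863],[.0863,.9963]])
for P_,C in((p,c),(q,c2)):
    h=cv2.cvtColor(P_,cv2.COLOR_RGB2HSV).astype(int); u,v=proj(C,[.592,.07,.112]).astype(int)
    m=np.zeros((400,640),bool); m[v-9:v+10,u-9:u+10]=1
    m&=(h[...,1]>150)&((h[...,0]<8)|(h[...,0]>172)); y,x=np.nonzero(m); k=ray(C,x.mean(),y.mean(),.112); print(m.sum(),'hub',R@(k[:2]-[.6202,-.0384]))
P=cloud(d2,c2); g=np.hypot(P[...,0]-.6203,P[...,1]+.0384); m=(g<.027)&(g>.021); print('collar top',np.percentile(P[m][:,2],[10,50,90]))
a=cv2.resize(p[120:290,180:470,::-1],(580,340)); b=cv2.resize(q[130:290,180:470,::-1],(580,260),interpolation=cv2.INTER_CUBIC)
cv2.imwrite('pics/fin.png',np.vstack([a,b[:255]]))
E
```

```text
tcp mm [422.2  69.4 274.4] yhead -4.97 tilt z [-0.002  0.001 -1.   ] q7 -0.21
55 hub [-0.03606323  0.10550491]
27 hub [-0.03700273  0.10406315]
collar top [0.07979097 0.09693208 0.1016189 ]
```

View pics/fin.png

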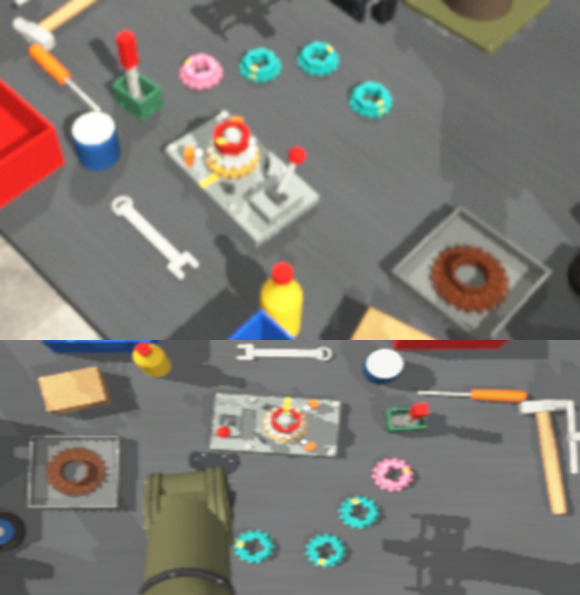

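Final view: stack home on the hub, lever back at its starting angle, worn sprocket flat in the tray, pry bar in the caddy, other items untouched.

```bash
python3 -c "
from plant import r
print(r.finish_job())"
```

```text
the job is handed in; nothing more can be done
None
```

The job is handed in at about 62 s: the worn sprocket lies flat in the scrap tray and the pry bar stands in its caddy. Brass, aluminium and red collar are fully home on the hub, and the lever is back at released. There was no blue sprocket on the bench, and I took the white one to be the aluminium part because nothing else there matched.

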